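# Hitch a trolley coupler onto its ball stand and latch it

### The arm

A 7-joint arm with a two-finger parallel gripper is mounted at the origin on a cart in front of the work surface, level with it; the furniture and walls round the work are solid. World frame = base frame: x ahead of the robot, y to its left, z up, the work surface at z = 0. Lengths are in mm, angles in rad, forces in N, time in s.
With the tool pointing down it reaches from about 425 to 875 mm from the base axis. Payload 4.7 kg.
Tool frame: the origin (TCP) lies midway between the tips of the shut fingers; the grasp point (between the pads) lies ctrl.hold_point_z behind it (ctrl.hold_point_z is the distance from the TCP to the grasp point, in mm); z points along the fingers, y is the line along which they close (so a half turn about z gives the same grasp; the last joint's range is limited). The gripper opens to 87 mm and grips with 3 to 60 N. Pads are 19 mm wide; open, the fingers measure 117 mm over their backs; the gripper's body (75 mm by 190 mm) begins 51 mm behind the grasp point.
Start: joints at [-1.27, 0.321, -0.07, 1.45, 0.023, 1.371, -0.057], TCP at [183.902, 623.463, 222.587] pointing down, gripper open.
Joint ranges: [-2.86, 2.86], [-0.3, 2.09], [-1.38, 1.24], [0.06, 2.45], [-1.56, 4.7], [0.09, 2.05], [-2.69, 2.69]. Speed limits (rad/s): [2.57, 2.57, 3.14, 3.14, 3.14, 3.14, 3.14].

### API

Orientations are given as a unit quaternion [w, x, y, z].
In Python, from workcell import readout, camera, camera_info, ctrl gives the robot as it stands.
- The arm moves only by the tool jog_arm, never from a script. Its argument "commands" is a list of rows, each a list of 3 entries, a list of its own where there are three numbers: the shift along the tool's x, y, z in m, then the turn about the tool's z in rad, then the finger opening in m, from 0 to 0.087. A call has exactly 5 rows; each row shifts and turns the commanded pose from where the row before left it, along the tool's axes as they then stand; what a row does not reach is not made up. A row lasts 1/10 s, in which the tool goes at most 50 mm and 8.59 degrees, less where a joint would pass 70% of its speed; a pose out of reach is approached as far as the arm can. A call with a gripper value outside its range is refused whole. The fingers move at their own pace and stop on an object; "squeeze" is the grip in N (left out, the last holds). Time passes only in rows, so rows that do not move let the fingers close, or fill a call up. It gives the time, the measured TCP pose, the force, the opening and the grip force at its end, in the units of the state.
- readout.state(): the state, without advancing time (a new reading comes with each control period).
- camera(name): name is "side" or "top" or "wrist"; returns the picture (420x560x3 uint8, blue, green, red); there is no depth.
- camera_info(name): a dict with "K" (3x3 intrinsics, pixels), "k1" (the pictures are not rectified: a ray, as slopes to the right and down, at radius r is drawn at 1 + k1 r^2 times it, then the intrinsics apply), "R" (3x3) and "t" (3): a world point X has camera coordinates R X + t; the wrist camera has in their place "T_tool_cam" (4x4, takes a point from camera to tool coordinates, whose origin is the TCP and whose axes are the flange's). Camera axes: x right, y down, z forward; pixel columns grow to the right and rows downward; lengths in mm; the calibration is good to about 2 mm. A picture is of the moment at which its call begins: read the wrist's pose just before it. camera_info takes no time and is no camera call.
- ctrl.sign_off(): hands the job in; it is judged then, once.
The state is a dict: "t": time; "q": joint angles; "dq": joint speeds; "joint_torque": joint torques, N m; "ee_pos": TCP position; "tcp_rot": TCP orientation; "ft_force": force on the tool from outside, world axes, zero at the start; "ft_torque": the same for the moment, N m; "opening": finger opening in mm; "gripper_force": force on a finger pad.
Only numpy, scipy, OpenCV 4.12 (cv2) and the standard library are available. Lean on these libraries where they do the work, as an engineer would, in place of code of your own. Each camera call takes 0.05 s, during which the arm holds its last target. There are 200 camera calls.

### The job

Lower the loose yellow trolley coupler onto the steel ball of the blue stand, its drawbar lying in the grey saddle, so that the ball sits fully home in the socket. Then press the red latch lever all the way down to lock it. Leave the tubs, the white roving cone and the oil bottle standing beside the work undisturbed.

Things in the scene. Friction and masses are not known exactly. Their poses are not given: they have to be found in the camera images.
- coupler: Loose trolley coupler, 139 x 48 mm, 0.3 to 0.55 kg, lying on its flat underside: yellow nose (x to -21 mm) with a socket cup open below (34 mm bore, 43 mm high), then a dark drawbar 24 mm wide, 20 mm high, to x = +118 mm. Origin: underside below the socket's centre; x from socket to drawbar tail, z up. Home on the stand its underside is 25 mm above the worktop.
- coupler_grip (a point): Good place to grip the coupler, 3 mm behind the socket axis, 25 mm above its underside: flat yellow cheek plates, parallel to the drawbar, 48 mm apart over their outsides, from x = -14 to +60 mm, 0 to 36 mm high. Close the fingers along the coupler's y. The raised lever pivots at x = 28 mm, z = 36 mm and leans away over the drawbar.
- coupler_socket (a point): Centre of the socket, 23 mm above the coupler's underside; it coincides with the ball's centre when the coupler is home.
- coupler_tail (a point): Point on the underside of the drawbar, 98 mm from the socket axis; it lies on stand_saddle when the coupler is home.
- coupler_lever (a joint): Latch lever of the coupler: angle above its locked position, rad. 0 = fully down (parallel to the drawbar, a pawl gripping under the ball), 0.58 = fully raised. It starts raised (0.40 to 0.55), stays where it is left (friction, about 0.15 Nm: 2 to 3 N at the pad) and must be above about 0.25 for the ball to enter the socket.
- lever_pad (a point): Centre of the top of the red pad (24 x 26 mm) at the end of the latch lever, 60 mm from the lever's pivot. Fully down it is 40 mm above the coupler's underside and 88 mm from the socket axis along the drawbar.
- stand: Stand fixed to the worktop: blue base plate 148 x 56 x 8 mm with a steel ball of 32 mm diameter on a thin neck, and a grey saddle. Origin on the worktop under the ball; x runs from the ball to the saddle, z up. The base reaches from x = -26 to +122 mm.
- stand_ball (a point): Centre of the ball, 48 mm above the worktop (ball radius 16 mm).
- stand_saddle (a point): Centre of the saddle's floor, 25 mm above the worktop and 98 mm from the ball along the stand's x. The saddle is 28 mm wide inside with flared cheeks up to about 47 mm above the worktop, 22 mm long.
- tub_a: Clear tub of cotton buds, 59 mm wide, 80 mm high, bystander. Origin: centre of its underside.
- tub_b: Another such tub, bystander. Origin: centre of its underside.
- cone: White roving cone, 47 mm wide, 69 mm high, bystander. Origin: centre of its underside.
- oil: Small oil bottle with a red spout, 44 mm wide, 145 mm high, bystander. Origin: centre of its underside.
- post_top (a point): Top of the fixed grey sensor post (80 mm wide in y, 20 mm in x, 160 mm high) that stands behind the work: an obstacle to clear.
- carousel_edge (a point): Nearest point of the rim of the machine's fixed horizontal carousel disc (230 mm across, its top 87 mm above the worktop) behind and to the right of the coupler: an obstacle.
- regulator_top (a point): Top of the fixed air regulator (140 mm high, about 60 mm wide; its gauge reaches 60 mm toward the robot and right, 80 mm high) behind and to the left of the stand: an obstacle.

How it is judged:
By the outcome, as a careful person would: the job done as asked, in the order asked, and still so for the second after the job is handed in, with the robot touching nothing.
It also fails if it takes over 50 s, if anything falls off the work surface, if the arm or the gripper's body presses on something with over 40 N, if the wrist force passes 120 N, or if a joint passes its speed limit or range.

## Working session

There is one attempt and no reset: what is moved stays moved. The work goes in short steps, Python scripts to look and compute and a tool call to move; the robot and the scene stay as the last step left them, time stands still between calls to the robot, and variables do not carry over. Pictures are saved under pics/ and viewed, at most 10 in all, crops included, and the job is handed in when it is done.

Besides the shell and the picture viewer there is one more tool, called after "Request:" as name(argument=value, ...), one argument or row to a line, values as JSON. jog_arm: Moves the arm, as the interface text tells. Its arguments: {"type":"object","properties":{"commands":{"type":"array"},"squeeze":{"type":"number"}},"required":["commands"]}

```bash
mkdir -p pics; python3 - <<'E'
from workcell import readout, camera, camera_info, ctrl
import cv2
s=readout.state();print(s['t'],s['ee_pos'],s['tcp_rot'],ctrl.hold_point_z,s['opening'])
for n in("top","side"):
    cv2.imwrite(f"pics/{n}0.png",camera(n))
    print(n,camera_info(n))
print(camera_info("wrist"))
E
```

```text
0.0 [183.72384079 622.90144838 221.44257997] [-8.48730478e-05  1.42872063e-01  9.89740684e-01 -9.72196341e-04] 18.700000000000003 87.01911180600979
top {'K': array([[511.30617708,   0.        , 283.43132418],
       [  0.        , 511.30617708, 213.13931475],
       [  0.        ,   0.        ,   1.        ]]), 'k1': -0.133210349133316, 'R': array([[-0.02554706, -0.99954541,  0.01600976],
       [-0.99325481,  0.02356784, -0.11353165],
       [ 0.11310273, -0.01880217, -0.99340538]]), 't': array([-254.18007272,  502.98606924, 1554.81969049])}
side {'K': array([[517.87199449,   0.        , 277.87407778],
       [  0.        , 517.87199449, 209.30353904],
       [  0.        ,   0.        ,   1.        ]]), 'k1': -0.13848489956689644, 'R': array([[-0.99960634,  0.02689616, -0.00798451],
       [ 0.02236302,  0.59195916, -0.80565765],
       [-0.01694259, -0.80551906, -0.59232761]]), 't': array([ 485.24417432,  254.94109589, 1213.07909205])}
{'K': array([[301.18825282,   0.        , 278.01520829],
       [  0.        , 301.18825282, 208.91269523],
       [  0.        ,   0.        ,   1.        ]]), 'k1': -0.06120652476074869, 'T_tool_cam': array([[-9.02872009e-04, -9.53811653e-01, -3.00403921e-01,
         8.12797752e+01],
       [ 9.99999371e-01, -6.61180260e-04, -9.06213220e-04,
         1.48182027e-01],
       [ 6.65735587e-04, -3.00404550e-01,  9.53811650e-01,
        -1.61632244e+02],
       [ 0.00000000e+00,  0.00000000e+00,  0.00000000e+00,
         1.00000000e+00]])}
```

View images.

View pics/top0.png

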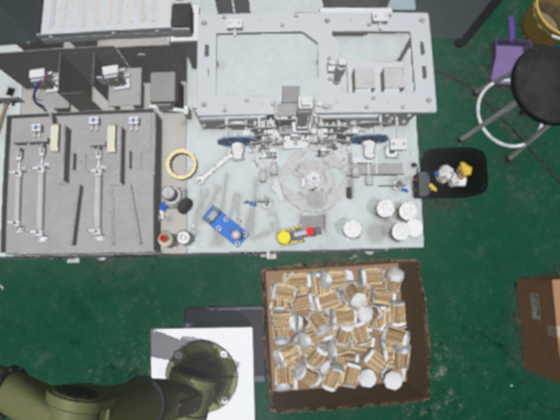

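View pics/side0.png

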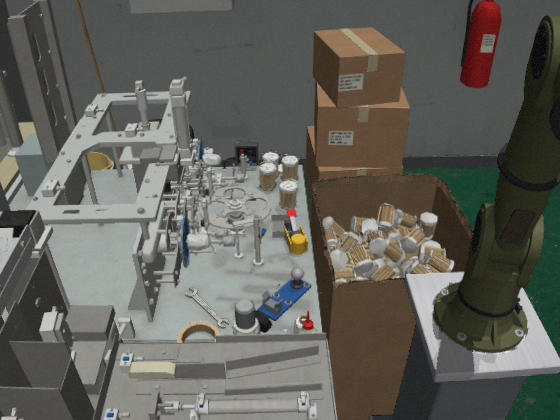

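```bash
cat > h.py <<'E'
import numpy as np, cv2
from workcell import readout, camera, camera_info, ctrl
from scipy.spatial.transform import Rotation as Ro
def pose():
    s=readout.state(); w=s['tcp_rot']; return np.array(s['ee_pos']), Ro.from_quat([w[1],w[2],w[3],w[0]]).as_matrix()
def cam(name, P=None):
    i=camera_info(name)
    if name=="wrist":
        p,R=P; T=np.array(i['T_tool_cam']); A=R@T[:3,:3]; c=p+R@T[:3,3]
    else: A=np.array(i['R']).T; c=-A@np.array(i['t'])
    return i,A,c
def ray(name,uv,z,P=None):
    i,A,c=cam(name,P); d=np.array([i['k1'],0,0,0,0.])
    x,y=cv2.undistortPoints(np.array([[uv]],float),np.array(i['K']),np.array([i['k1'],0,0,0.]))[0,0]
    v=A@[x,y,1]; return c+v*(z-c[2])/v[2]
def proj(name,X,P=None):
    i,A,c=cam(name,P); q=cv2.projectPoints(np.atleast_2d(A.T@(np.array(X,float)-c)),np.zeros(3),np.zeros(3),np.array(i['K']),np.array([i['k1'],0,0,0.]))[0]
    return q[0,0]
E
python3 - <<'E'
from h import *
im=cv2.imread("pics/top0.png")[180:260,150:350]
cv2.imwrite("pics/c1.png",cv2.resize(im,None,fx=4,fy=4,interpolation=cv2.INTER_CUBIC))
E
```

```text
(no output)
```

View pics/c1.png

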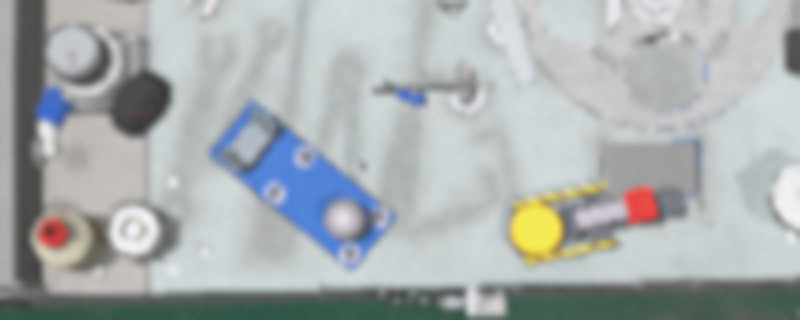

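```bash
python3 - <<'E'
from h import *
f=lambda u,v,z: ray("top",(150+u/4-.4,180+v/4-.4),z)
b=f(346,217,52);sd=f(251,138,46);bf=[f(250,100,8),f(211,152,8),f(351,270,8),f(396,215,8)]
c=f(537,230,43);pad=f(642,205,64);tail=f(684,202,20)
print(b,sd,c,pad,tail); print(np.array(bf))
an=lambda v:np.degrees(np.arctan2(v[1],v[0]))
print(an(sd-b),an(bf[0]-bf[3]),an(bf[1]-bf[2]),an(pad-c),an(tail-c),np.linalg.norm(tail-c))
for u,v in((250,100),):pass
print("post",f(650,142,160),f(645,120,87), "cone",f(133,230,69),"oil",f(53,233,145))
p,R=pose();print(R)
E
```

```text
[ 434.12042577 -120.39463967   52.        ] [497.03782659 -47.86102922  46.        ] [ 421.33675247 -265.65798406   43.        ] [ 436.91284197 -345.21249981   64.        ] [ 441.8560223  -381.15490895   20.        ]
[[ 531.57874706  -42.75620204    8.        ]
 [ 491.08792044  -11.59985733    8.        ]
 [ 395.8679223  -120.32833668    8.        ]
 [ 438.07862312 -156.27250644    8.        ]]
49.06084352462457 50.52269567519673 48.78943796846852 -78.92211501400753 -79.92590214130293 119.53903167146193
post [ 474.29028932 -345.56477242  160.        ] [ 498.88035053 -347.841029     87.        ] cone [426.68556262  39.43218529  69.        ] oil [420.3731401   83.70028432 145.        ]
[[-9.59167126e-01  2.82839674e-01 -3.78320219e-04]
 [ 2.82839909e-01  9.59165727e-01 -1.64107197e-03]
 [-1.01288474e-04 -1.68106635e-03 -9.99998582e-01]]
```

```bash
cat >> h.py <<'E'
def plan(target, yaw_turn, n, cyl=False, start=None):
    """rows from present pose to target xyz(mm), total turn about tool z (rad)"""
    p,R=pose() if start is None else start
    C=(lambda v:np.array([np.hypot(v[0],v[1]),np.arctan2(v[1],v[0]),v[2]])) if cyl else (lambda v:np.array(v,float))
    D=(lambda c:np.array([c[0]*np.cos(c[1]),c[0]*np.sin(c[1]),c[2]])) if cyl else (lambda c:c)
    a,b=C(p),C(target); cur=p.copy(); Rc=R.copy(); tot=0; rows=[]
    for k in range(1,n+1):
        w=D(a+(b-a)*k/n); s=np.round(Rc.T@(w-cur),-0)/1000
        t=round(yaw_turn*k/n-tot,2); tot+=t
        cur=cur+Rc@(s*1000); Rc=Rc@Ro.from_rotvec([0,0,t]).as_matrix()
        rows.append([(s+0).tolist(),t])
    for i in range(0,n,5): print(rows[i:i+5])
    print("end",cur,np.degrees(np.arctan2(Rc[1,1],Rc[0,1])))
def yaw(): 
    R=pose()[1]; return np.degrees(np.arctan2(R[1,1],R[0,1]))
E
python3 - <<'E'
from h import *
print(yaw()); plan([421,-266,200],np.radians(yaw()+169.5),30,True)
E
```

```text
73.57021743370781
[[[-0.04, -0.006, 0.001], np.float64(0.14)], [[-0.039, -0.003, 0.0], np.float64(0.14)], [[-0.04, -0.001, 0.001], np.float64(0.14)], [[-0.039, 0.003, 0.001], np.float64(0.15)], [[-0.038, 0.007, 0.001], np.float64(0.14)]]
[[[-0.038, 0.009, 0.0], np.float64(0.14)], [[-0.036, 0.012, 0.001], np.float64(0.14)], [[-0.035, 0.015, 0.001], np.float64(0.14)], [[-0.034, 0.017, 0.001], np.float64(0.14)], [[-0.032, 0.019, 0.0], np.float64(0.14)]]
[[[-0.03, 0.022, 0.001], np.float64(0.15)], [[-0.028, 0.024, 0.001], np.float64(0.14)], [[-0.025, 0.026, 0.001], np.float64(0.14)], [[-0.024, 0.028, 0.001], np.float64(0.14)], [[-0.021, 0.029, 0.0], np.float64(0.14)]]
[[[-0.018, 0.03, 0.001], np.float64(0.14)], [[-0.016, 0.031, 0.001], np.float64(0.14)], [[-0.014, 0.033, 0.001], np.float64(0.15)], [[-0.01, 0.033, 0.0], np.float64(0.14)], [[-0.008, 0.033, 0.001], np.float64(0.14)]]
[[[-0.005, 0.034, 0.001], np.float64(0.14)], [[-0.003, 0.033, 0.001], np.float64(0.14)], [[0.0, 0.034, 0.001], np.float64(0.14)], [[0.003, 0.032, 0.0], np.float64(0.14)], [[0.005, 0.033, 0.001], np.float64(0.15)]]
[[[0.008, 0.031, 0.001], np.float64(0.14)], [[0.01, 0.031, 0.001], np.float64(0.14)], [[0.012, 0.029, 0.0], np.float64(0.14)], [[0.015, 0.028, 0.001], np.float64(0.14)], [[0.016, 0.027, 0.001], np.float64(0.14)]]
end [ 420.91861045 -266.02987629  199.95414368] -169.36391264967085
```

Request:
jog_arm(
  commands=[
    [[-0.04,-0.006,0.001],0.14,0.087],
    [[-0.039,-0.003,0],0.14,0.087],
    [[-0.04,-0.001,0.001],0.14,0.087],
    [[-0.039,0.003,0.001],0.15,0.087],
    [[-0.038,0.007,0.001],0.14,0.087],
  ],
)

```text
t: 0.6
ee_pos: [351.0, 516.7, 218.0]
tcp_rot: [0.0, 0.481, 0.877, -0.0]
ft_force: [-0.2, -0.2, -0.4]
opening: 87.0
gripper_force: 0.0
```

Request:
jog_arm(
  commands=[
    [[-0.038,0.009,0],0.14,0.087],
    [[-0.036,0.012,0.001],0.14,0.087],
    [[-0.035,0.015,0.001],0.14,0.087],
    [[-0.034,0.017,0.001],0.14,0.087],
    [[-0.032,0.019,0],0.14,0.087],
  ],
)

```text
t: 1.1
ee_pos: [470.7, 369.9, 214.9]
tcp_rot: [0.0, 0.752, 0.659, -0.0]
ft_force: [0.9, 0.3, -0.4]
opening: 87.0
gripper_force: 0.0
```

Request:
jog_arm(
  commands=[
    [[-0.03,0.022,0.001],0.15,0.087],
    [[-0.028,0.024,0.001],0.14,0.087],
    [[-0.025,0.026,0.001],0.14,0.087],
    [[-0.024,0.028,0.001],0.14,0.087],
    [[-0.021,0.029,0],0.14,0.087],
  ],
)

```text
t: 1.6
ee_pos: [537.3, 200.5, 211.0]
tcp_rot: [0.0, 0.934, 0.356, -0.0]
ft_force: [-0.3, -0.0, 0.1]
opening: 86.9
gripper_force: 0.0
```

Request:
jog_arm(
  commands=[
    [[-0.018,0.03,0.001],0.14,0.087],
    [[-0.016,0.031,0.001],0.14,0.087],
    [[-0.014,0.033,0.001],0.15,0.087],
    [[-0.01,0.033,0],0.14,0.087],
    [[-0.008,0.033,0.001],0.14,0.087],
  ],
)

```text
t: 2.1
ee_pos: [547.6, 27.6, 207.3]
tcp_rot: [0.0, 1.0, 0.009, -0.0]
ft_force: [-0.6, 0.1, -0.2]
opening: 86.9
gripper_force: 0.0
```

Request:
jog_arm(
  commands=[
    [[-0.005,0.034,0.001],0.14,0.087],
    [[-0.003,0.033,0.001],0.14,0.087],
    [[0,0.034,0.001],0.14,0.087],
    [[0.003,0.032,0],0.14,0.087],
    [[0.005,0.033,0.001],0.15,0.087],
  ],
)

```text
t: 2.6
ee_pos: [505.7, -133.1, 203.3]
tcp_rot: [0.0, 0.941, -0.339, -0.0]
ft_force: [0.6, -0.3, 0.4]
opening: 86.9
gripper_force: 0.0
```

Request:
jog_arm(
  commands=[
    [[0.008,0.031,0.001],0.14,0.087],
    [[0.01,0.031,0.001],0.14,0.087],
    [[0.012,0.029,0],0.14,0.087],
    [[0.015,0.028,0.001],0.14,0.087],
    [[0.016,0.027,0.001],0.14,0.087],
  ],
)

```text
t: 3.1
ee_pos: [420.0, -266.6, 199.3]
tcp_rot: [0.0, 0.768, -0.641, -0.0]
ft_force: [1.0, -0.5, -0.2]
opening: 87.4
gripper_force: 0.0
```

```bash
python3 - <<'E'
from h import *
import pickle
s=readout.state();print(s['t'],np.round(s['q'],2),s['ee_pos'],yaw())
P=pose();a=camera("wrist");pickle.dump(P,open("P1.pkl","wb"))
cv2.imwrite("pics/w1.png",a)
b=camera("side");cv2.imwrite("pics/s1.png",b)
cv2.imwrite("pics/s1c.png",cv2.resize(b[90:290,200:440],None,fx=3,fy=3,interpolation=cv2.INTER_CUBIC))
E
```

```text
3.1 [-0.45 -0.03  0.96  1.88  0.02  1.28 -2.46] [ 420.04146456 -266.57465868  199.269909  ] -169.70559214678613
```

View pics/w1.png

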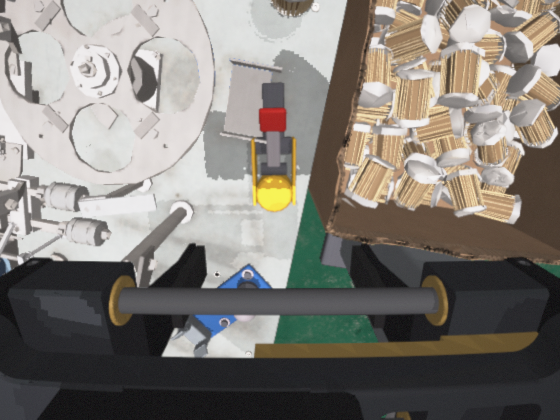

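View pics/s1c.png

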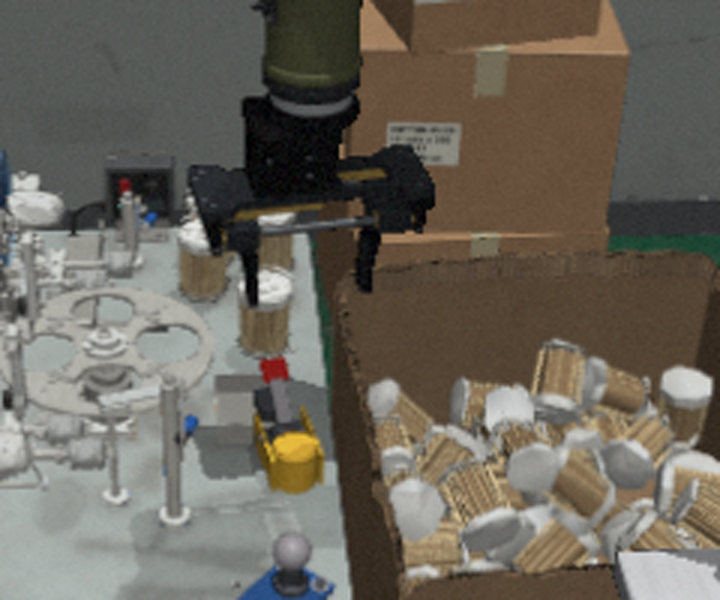

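```bash
python3 - <<'E'
from h import *
import pickle
P=pickle.load(open("P1.pkl","rb"))
print("cams",cam("top")[2],cam("side")[2],cam("wrist",P)[2])
f=lambda u,v,z: np.round(ray("wrist",(u,v),z,P),1)
print("disc c",f(93,68,87),"rim",f(213,75,87), f(93,186,87))
print("pole base",f(181,212,0))
for z in (0,40,80,160): print("grey",z,f(232,62,z),f(279,68,z),f(222,135,z))
print("cup",f(274,193,43),"pad",f(272,117,64),"tail",f(273,84,20),"cheeks L end",f(250,204,30),f(254,140,30),"R",f(296,204,30),f(294,140,30))
print("ball",f(246,283,48))
for z in(0,80,160):
  for X in ((464,-385,z),(464,-305,z),(484,-385,z),(484,-305,z)):
    t=proj("top",X);s=proj("side",X)
    print(X,"topcrop",np.round((t-[150,180])*4),"sidecrop",np.round((s-[200,90])*3),"wr",np.round(proj("wrist",X,P)))
E
```

```text
cams [ 317.24542966 -236.68483952 1605.74044891] [499.90460509 813.19240462 927.80992316] [ 436.9193012  -348.9088876   360.90491239]
disc c [ 600.3 -360.7   87. ] rim [ 496.5 -371.2   87. ] [ 598.8 -255.1   87. ]
pole base [ 536.5 -210.9    0. ]
grey 0 [ 496.4 -395.2    0. ] [ 444.2 -398.2    0. ] [ 496.9 -314.6    0. ]
grey 40 [ 489.8 -390.1   40. ] [ 443.4 -392.7   40. ] [ 490.3 -318.4   40. ]
grey 80 [ 483.2 -385.    80. ] [ 442.6 -387.2   80. ] [ 483.6 -322.2   80. ]
grey 160 [ 470.  -374.7  160. ] [ 441.  -376.3  160. ] [ 470.3 -329.8  160. ]
cup [ 426.1 -267.3   43. ] pad [ 441.7 -345.6   64. ] tail [ 447.2 -378.7   20. ] cheeks L end [ 450.5 -246.2   30. ] [ 457.2 -318.2   30. ] R [ 398.6 -255.6   30. ] [ 414.7 -325.9   30. ]
ball [ 439.9 -154.2   48. ]
(464, -385, 0) topcrop [684. 174.] sidecrop [245. 396.] wr [259.  77.]
(464, -305, 0) topcrop [583. 177.] sidecrop [248. 449.] wr [248. 148.]
(484, -385, 0) topcrop [683. 149.] sidecrop [224. 397.] wr [242.  74.]
(484, -305, 0) topcrop [582. 152.] sidecrop [226. 449.] wr [232. 145.]
(464, -385, 80) topcrop [694. 164.] sidecrop [245. 329.] wr [254.  66.]
(464, -305, 80) topcrop [587. 167.] sidecrop [248. 380.] wr [241. 157.]
(484, -385, 80) topcrop [693. 138.] sidecrop [224. 330.] wr [231.  62.]
(484, -305, 80) topcrop [586. 141.] sidecrop [225. 381.] wr [219. 154.]
(464, -385, 160) topcrop [704. 153.] sidecrop [244. 258.] wr [244.  46.]
(464, -305, 160) topcrop [592. 156.] sidecrop [247. 307.] wr [227. 174.]
(484, -385, 160) topcrop [703. 126.] sidecrop [222. 258.] wr [212.  40.]
(484, -305, 160) topcrop [591. 128.] sidecrop [224. 308.] wr [197. 168.]
```

```bash
python3 - <<'E'
from h import *
import pickle
P=pickle.load(open("P1.pkl","rb"))
for z in(-300,-200,-100,0,100): print(z,ray("top",(263,264),z)[:2].round(),ray("wrist",(333,232),z,P)[:2].round(),ray("side",(333,288),z)[:2].round())
for z in(0,100,130,160): print("pole",z,ray("top",(150+467/4,180+97/4),z)[:2].round(),ray("wrist",(181,212),z,P)[:2].round(),"base/top side",ray("side",(257.5,261),z)[:2].round(),ray("side",(256.5,216),z)[:2].round())
p,R=pose(); plan([425.3,-268.5,100],-0.32,5)
E
```

```text
-300 [ 346. -192.] [ 261. -110.] [ 293. -408.]
-200 [ 344. -194.] [ 287. -146.] [ 310. -308.]
-100 [ 343. -197.] [ 314. -183.] [ 327. -209.]
0 [ 341. -199.] [ 341. -219.] [ 344. -110.]
100 [ 340. -201.] [ 367. -255.] [361. -10.]
pole 0 [ 530. -215.] [ 536. -211.] base/top side [ 534. -218.] [ 538. -417.]
pole 100 [ 516. -216.] [ 509. -249.] base/top side [ 530. -107.] [ 534. -285.]
pole 130 [ 512. -217.] [ 501. -261.] base/top side [529. -73.] [ 533. -245.]
pole 160 [ 508. -217.] [ 492. -272.] base/top side [528. -40.] [ 531. -205.]
[[[0.0, -0.002, 0.02], -0.06], [[0.0, -0.001, 0.02], -0.07], [[0.001, -0.002, 0.02], -0.06], [[0.0, -0.001, 0.019], -0.07], [[0.0, -0.002, 0.02], -0.06]]
end [ 425.24725364 -268.11460006  100.3130165 ] -151.60622910692942
```

```bash
python3 - <<'E'
from h import *
plan([418.5,-268,40],-0.24,10)
E
```

```text
[[[0.0, 0.0, 0.016], -0.02], [[0.0, 0.0, 0.016], -0.03], [[0.0, 0.0, 0.016], -0.02], [[0.0, -0.001, 0.016], -0.03], [[-0.001, 0.0, 0.016], -0.02]]
[[[0.0, 0.0, 0.016], -0.02], [[0.0, 0.0, 0.016], -0.03], [[0.0, 0.0, 0.015], -0.02], [[0.0, 0.0, 0.016], -0.03], [[0.0, -0.001, 0.016], -0.02]]
end [ 418.92114043 -267.94998075   40.31826183] -156.1898921231451
```

Request:
jog_arm(
  commands=[
    [[0,0,0.02],-0.06,0.087],
    [[0,0,0.02],-0.06,0.087],
    [[0,0,0.02],-0.06,0.087],
    [[-0.001,0.001,0.02],-0.06,0.087],
    [[0,0,0.02],0,0.087],
  ],
)

```text
t: 3.7
ee_pos: [419.9, -264.0, 98.5]
tcp_rot: [-0.0, 0.841, -0.54, -0.0]
ft_force: [-0.3, -0.1, -0.4]
opening: 87.2
gripper_force: 0.0
```

Request:
jog_arm(
  commands=[
    [[0,0,0.02],0,0.087],
    [[0,0,0.02],0,0.087],
    [[0,0,0.014],0,0.087],
    [[0,0,0.006],0,0.087],
    [[0,0,0],0,0.087],
  ],
)

```text
t: 4.2
ee_pos: [419.4, -264.6, 39.0]
tcp_rot: [0.0, 0.841, -0.542, -0.001]
ft_force: [0.8, -0.5, -0.6]
opening: 87.2
gripper_force: 0.0
```

```bash
python3 - <<'E'
from h import *
import pickle
s=readout.state();print(s['t'],np.round(s['q'],2),s['ee_pos'],yaw(),s['ft_force'])
P=pose();a=camera("wrist");pickle.dump(P,open("P2.pkl","wb"))
cv2.imwrite("pics/w2.png",a);b=camera("side")
cv2.imwrite("pics/w2c.png",np.hstack([a[60:420,60:460],cv2.resize(b[140:284,205:365],None,fx=2.5,fy=2.5)]))
E
```

```text
4.2 [-0.34  0.25  0.94  2.05 -0.25  0.95 -1.98] [ 419.39529901 -264.6401623    38.97702414] -155.5885099304255 [ 0.80544466 -0.48125727 -0.61234583]
```

View pics/w2c.png

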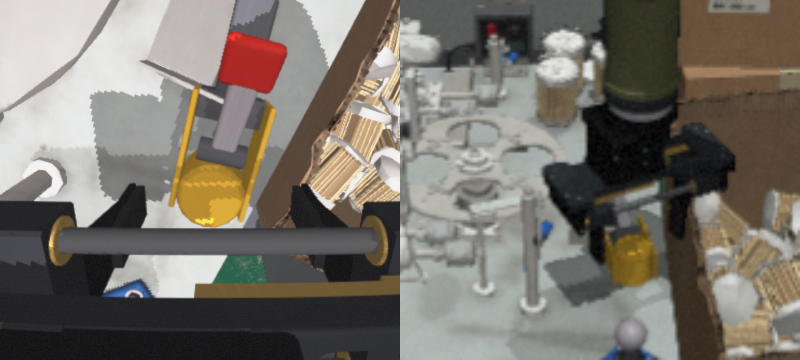

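```bash
python3 - <<'E'
from h import *
import pickle
P=pickle.load(open("P1.pkl","rb"));Q=pickle.load(open("P2.pkl","rb"))
for z in(0,20,40,60): print(z,ray("wrist",(222,135),z,P).round(),ray("wrist",(202,122),z,Q).round(),ray("wrist",(272,146),z,Q).round(),ray("wrist",(278,136),z,P).round())
print("rim",[ray("wrist",u,87,Q).round() for u in((178,60),(130,117),(100,146),(60,166))])
print("cup",ray("wrist",(272,258),43,Q).round(1),"front z43",ray("wrist",(270,286),43,Q).round(1), "cheek ends R",ray("wrist",(331,162),36,Q).round(1),"L",ray("wrist",(255,150),36,Q).round(1))
print(Q[1].T@(ray("wrist",(272,258),43,Q)-Q[0]))
E
```

```text
0 [ 497. -315.    0.] [ 498. -317.    0.] [ 451. -321.    0.] [ 432. -325.    0.]
20 [ 493. -317.   20.] [ 494. -319.   20.] [ 451. -323.   20.] [ 432. -327.   20.]
40 [ 490. -319.   40.] [ 490. -321.   40.] [ 452. -325.   40.] [ 432. -328.   40.]
60 [ 487. -321.   60.] [ 486. -324.   60.] [ 452. -327.   60.] [ 433. -329.   60.]
rim [array([ 495., -343.,   87.]), array([ 505., -318.,   87.]), array([ 513., -303.,   87.]), array([ 526., -289.,   87.])]
cup [ 425.9 -266.9   43. ] front z43 [ 419.4 -249.4   43. ] cheek ends R [ 418.8 -330.1   36. ] L [ 459.2 -318.9   36. ]
[ 4.78609303 -4.97273042 -4.03267217]
```

Request:
jog_arm(
  commands=[
    [[0.003,-0.002,0.002],0.12,0.087],
    [[0.003,-0.001,0.005],0.12,0.087],
    [[0,0,0.005],0,0.087],
    [[0,0,0.005],0,0.087],
    [[0,0,0],0,0.087],
  ],
)

```text
t: 4.8
ee_pos: [424.3, -269.0, 22.1]
tcp_rot: [-0.0, 0.77, -0.638, -0.0]
ft_force: [-0.2, 0.1, -0.4]
opening: 87.5
gripper_force: 0.0
```

Request:
jog_arm(
  commands=[
    [[0,0,0],0,0.06],
    [[0,0,0],0,0.04],
    [[0,0,0],0,0.04],
    [[0,0,0],0,0.04],
    [[0,0,0],0,0.04],
  ],
  squeeze=15,
)

```text
t: 5.3
ee_pos: [424.7, -269.4, 22.6]
tcp_rot: [-0.0, 0.77, -0.638, 0.0]
ft_force: [0.4, 0.8, 0.6]
opening: 55.0
gripper_force: 0.0
```

Request:
jog_arm(
  commands=[
    [[0,0,0],0,0.04],
    [[0,0,0],0,0.04],
    [[0,0,0],0,0.04],
    [[0,0,0],0,0.04],
    [[0,0,0],0,0.04],
  ],
)

```text
t: 5.8
ee_pos: [424.9, -269.4, 22.6]
tcp_rot: [-0.0, 0.77, -0.638, 0.0]
ft_force: [0.8, 0.9, 0.3]
opening: 48.0
gripper_force: 15.0
```

Gripped by the tips at 48 mm. Drag it clear of the carousel.

Request:
jog_arm(
  commands=[
    [[-0.006,0.001,0],0,0.04],
    [[-0.007,0.001,0],0,0.04],
    [[-0.008,0.001,0],0,0.04],
    [[-0.007,0,0],0,0.04],
    [[0,0,0],0,0.04],
  ],
)

```text
t: 6.3
ee_pos: [416.1, -241.0, 22.6]
tcp_rot: [-0.0, 0.77, -0.638, -0.001]
ft_force: [-2.0, 0.3, 4.0]
opening: 48.1
gripper_force: 15.0
```

Request:
jog_arm(
  commands=[
    [[0,0,0],0,0.06],
    [[0,0,0],0,0.06],
    [[0,0,0.007],0,0.06],
    [[0,0,0.006],0,0.06],
    [[0,0,0],0,0.06],
  ],
)

```text
t: 6.8
ee_pos: [415.5, -242.1, 8.3]
tcp_rot: [0.001, 0.769, -0.639, -0.001]
ft_force: [-0.5, -0.4, -0.8]
opening: 60.3
gripper_force: 0.0
```

Request:
jog_arm(
  commands=[
    [[0,0,0],0,0.04],
    [[0,0,0],0,0.04],
    [[0,0,0],0,0.04],
    [[0,0,0],0,0.04],
    [[0,0,0],0,0.04],
  ],
  squeeze=50,
)

```text
t: 7.3
ee_pos: [416.6, -242.6, 9.6]
tcp_rot: [-0.0, 0.77, -0.639, 0.0]
ft_force: [-0.4, -0.3, -0.0]
opening: 47.5
gripper_force: 50.0
```

Request:
jog_arm(
  commands=[
    [[0,0,-0.02],0,0.04],
    [[0,0,-0.04],0,0.04],
    [[0,0,-0.045],0,0.04],
    [[0,0,-0.045],0,0.04],
    [[0,0,-0.035],0,0.04],
  ],
)

```text
t: 7.8
ee_pos: [416.2, -242.5, 196.3]
tcp_rot: [-0.001, 0.769, -0.639, 0.0]
ft_force: [1.2, 1.0, -4.2]
opening: 47.8
gripper_force: 50.0
```

Request:
jog_arm(
  commands=[
    [[0,0,0],-0.1,0.04],
    [[0,0,0],-0.14,0.04],
    [[0,0,0],-0.14,0.04],
    [[0,0,0],-0.14,0.04],
    [[0,0,0],-0.14,0.04],
  ],
)

```text
t: 8.3
ee_pos: [415.5, -241.9, 193.6]
tcp_rot: [-0.0, 0.936, -0.352, -0.001]
ft_force: [-0.6, -0.0, -4.4]
opening: 47.6
gripper_force: 50.0
```

Request:
jog_arm(
  commands=[
    [[0,0,0],-0.14,0.04],
    [[0,0,0],-0.14,0.04],
    [[0,0,0],-0.14,0.04],
    [[0,0,0],-0.14,0.04],
    [[0,0,0],-0.14,0.04],
  ],
)

```text
t: 8.8
ee_pos: [415.4, -242.0, 193.6]
tcp_rot: [-0.001, 1.0, -0.01, -0.001]
ft_force: [-0.3, -1.2, -4.8]
opening: 47.5
gripper_force: 50.0
```

Request:
jog_arm(
  commands=[
    [[0,0,0],-0.14,0.04],
    [[0,0,0],-0.14,0.04],
    [[0,0,0],-0.14,0.04],
    [[0,0,0],-0.14,0.04],
    [[0,0,0],-0.14,0.04],
  ],
)

```text
t: 9.3
ee_pos: [415.5, -242.1, 193.6]
tcp_rot: [-0.001, 0.943, 0.334, -0.001]
ft_force: [0.2, -0.8, -3.9]
opening: 47.5
gripper_force: 50.0
```

Request:
jog_arm(
  commands=[
    [[0,0,0],-0.11,0.04],
    [[0,0,0],-0.06,0.04],
    [[0,0,0],0,0.04],
    [[0,0,0],0,0.04],
    [[0,0,0],0,0.04],
  ],
)

```text
t: 9.8
ee_pos: [416.2, -242.3, 194.3]
tcp_rot: [-0.0, 0.912, 0.409, -0.0]
ft_force: [-0.2, -0.4, -3.5]
opening: 47.6
gripper_force: 50.0
```

```bash
python3 - <<'E'
from h import *
import pickle
s=readout.state();print(s['t'],np.round(s['q'],2),s['ee_pos'],yaw(),s['ft_force'],s['ft_torque'])
P=pose();a=camera("wrist");pickle.dump(P,open("P3.pkl","wb"))
cv2.imwrite("pics/w3.png",a);b=camera("side");cv2.imwrite("pics/s3.png",b)
cv2.imwrite("pics/w3c.png",cv2.resize(a,(800,600),interpolation=cv2.INTER_CUBIC))
E
```

```text
9.8 [-0.82 -0.18  1.21  1.92  0.17  1.28 -0.39] [ 416.21951312 -242.34030526  194.2501006 ] -41.65764451678304 [-0.16994585 -0.40319492 -3.52499862] [-0.20822971  0.23492666 -0.04567067]
```

View pics/w3c.png

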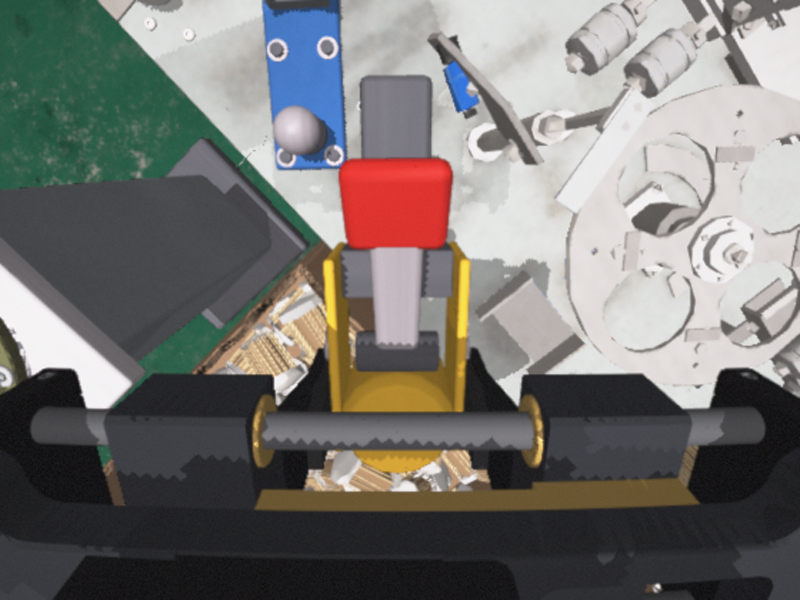

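```bash
python3 - <<'E'
from h import *
import pickle
P=pickle.load(open("P3.pkl","rb"))
f=lambda u,v,z: ray("wrist",(u*.7-.15,v*.7-.15),z,P).round(1)
an=lambda v:np.degrees(np.arctan2(v[1],v[0])).round(1)
print("ball",f(299,131,48))
print("base",f(276,168,8),f(346,168,8),an(f(264,10,8)-f(276,168,8)),an(f(340,5,8)-f(346,168,8)))
print("bolts",f(285,156,10),f(334,154,10),f(276,48,10),f(328,46,10))
print("post",[ [f(u,v,z) for u,v in((435,38),(540,160))] for z in (160,150)])
def tool(u,v,z): return (P[1].T@(f(u,v,z)-P[0])).round(1)
zu=P[0][2]-9.6
print("cup nose front(u)",tool(398,472,zu+43),"cheek ends",tool(333,255,zu+36),tool(463,255,zu+36),"tail",tool(363,77,zu+20),tool(430,77,zu+20),"pad",tool(396,205,zu+64))
E
```

```text
ball [ 437.8 -120.3   48. ]
base [ 400.3 -119.6    8. ] [ 441.  -156.4    8. ] 49.0 48.8
bolts [ 412.3 -118.4   10. ] [ 441.5 -142.8   10. ] [461.7 -60.4  10. ] [490.6 -85.2  10. ]
post [[array([ 517.9, -153.6,  160. ]), array([ 521.2, -220.8,  160. ])], [array([ 520.2, -152.2,  150. ]), array([ 523.6, -222.9,  150. ])]]
cup nose front(u) [-22.4   1.8 -33.5] cheek ends [ 56.  -19.  -26.4] [ 56.1  22.6 -26.5] tail [111.1  -9.4 -10.4] [111.1  12.1 -10.5] pad [ 74.3   1.3 -54.5]
```

```bash
python3 - <<'E'
from h import *
import pickle
P=pickle.load(open("P3.pkl","rb"))
f=lambda u,v,z: ray("wrist",(u*.7-.15,v*.7-.15),z,P)
t=lambda u,v,z: ray("top",(150+u/4-.4,180+v/4-.4),z)
for z in(60,80,100,120,140,160): print(z,"w",f(435,38,z)[:2].round(),f(540,160,z)[:2].round(),"top",t(375,88,z)[:2].round(),t(465,90,z)[:2].round(), t(480,90,z)[:2].round())
print("feet",f(488,140,0).round(),f(552,125,0).round())
a=cv2.imread("pics/w3.png")[0:150,260:460]; b=cv2.imread("pics/s3.png")[170:320,200:330]; c=cv2.imread("pics/top0.png")[185:235,225:305]
H=lambda i:cv2.resize(i,(int(i.shape[1]*300/i.shape[0]),300),interpolation=cv2.INTER_CUBIC)
w1=cv2.imread("pics/w1.png")[150:350,60:260]
r1=np.hstack([H(a),H(b)]);r2=np.hstack([H(c),H(w1)]);W=max(r1.shape[1],r2.shape[1])
pad=lambda r:np.pad(r,((0,0),(0,W-r.shape[1]),(0,0)))
o=np.vstack([pad(r1),pad(r2)]);print(o.shape);cv2.imwrite("pics/comp.png",o[:, :800])
E
```

```text
60 w [ 541. -140.] [ 546. -241.] top [ 532. -145.] [ 528. -213.] [ 528. -225.]
80 w [ 536. -143.] [ 541. -237.] top [ 529. -146.] [ 526. -214.] [ 525. -225.]
100 w [ 532. -145.] [ 536. -233.] top [ 526. -147.] [ 523. -214.] [ 523. -225.]
120 w [ 527. -148.] [ 531. -229.] top [ 523. -148.] [ 520. -214.] [ 520. -225.]
140 w [ 522. -151.] [ 526. -225.] top [ 520. -149.] [ 517. -214.] [ 517. -225.]
160 w [ 518. -154.] [ 521. -221.] top [ 518. -151.] [ 515. -215.] [ 514. -225.]
feet [ 538. -214.    0.] [ 583. -239.    0.]
(600, 780, 3)
```

View pics/comp.png

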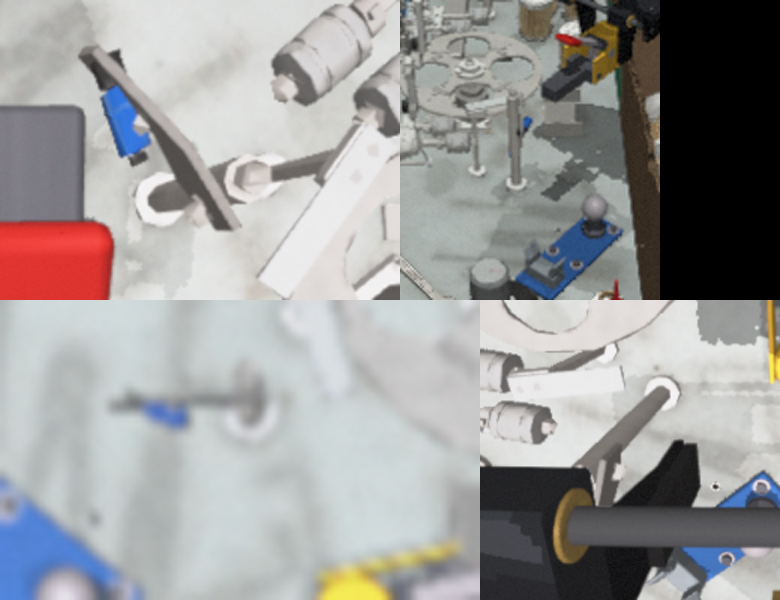

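Request:
jog_arm(
  commands=[
    [[0.002,-0.004,0.03],0,0.04],
    [[0.002,-0.004,0.042],0,0.04],
    [[0,0,0.045],0,0.04],
    [[0,0,0.035],0,0.04],
    [[0,0,0.02],0,0.04],
  ],
)

```text
t: 10.4
ee_pos: [411.1, -233.5, 19.2]
tcp_rot: [-0.001, 0.912, 0.41, -0.003]
ft_force: [-0.2, 1.1, -4.6]
opening: 47.7
gripper_force: 50.0
```

Request:
jog_arm(
  commands=[
    [[0,0,0.006],0,0.04],
    [[0,0,0.004],0,0.04],
    [[0,0,0.001],0,0.04],
    [[0,0,0],0,0.04],
    [[0,0,0],0,0.04],
  ],
)

```text
t: 10.9
ee_pos: [414.4, -234.2, 12.6]
tcp_rot: [0.0, 0.912, 0.41, 0.001]
ft_force: [-0.1, -0.4, -4.6]
opening: 47.8
gripper_force: 50.0
```

Request:
jog_arm(
  commands=[
    [[0,0,0.001],0,0.04],
    [[0,0,0.001],0,0.04],
    [[0,0,0.001],0,0.04],
    [[0,0,0],0,0.04],
    [[0,0,0],0,0.04],
  ],
)

```text
t: 11.4
ee_pos: [413.6, -234.0, 9.6]
tcp_rot: [-0.001, 0.912, 0.41, 0.0]
ft_force: [-3.5, 2.0, 9.0]
opening: 47.5
gripper_force: 50.0
```

Request:
jog_arm(
  commands=[
    [[0,0,0],0,0.06],
    [[0,0,0],0,0.06],
    [[-0.005,0,0],0,0.06],
    [[-0.005,0,0],0,0.06],
    [[0,0,0],0,0.06],
  ],
)

```text
t: 11.9
ee_pos: [405.9, -242.5, 8.6]
tcp_rot: [0.0, 0.912, 0.409, -0.0]
ft_force: [0.2, 0.3, -0.2]
opening: 59.9
gripper_force: 0.0
```

Request:
jog_arm(
  commands=[
    [[0,0,0],0,0.04],
    [[0,0,0],0,0.04],
    [[0,0,0],0,0.04],
    [[0,0,0],0,0.04],
    [[0,0,0],0,0.04],
  ],
  squeeze=60,
)

```text
t: 12.4
ee_pos: [406.7, -241.6, 8.5]
tcp_rot: [0.0, 0.912, 0.41, 0.0]
ft_force: [0.0, 0.6, -0.4]
opening: 47.7
gripper_force: 60.0
```

Request:
jog_arm(
  commands=[
    [[0,0,-0.015],0,0.04],
    [[0,0,-0.035],0,0.04],
    [[0,0,-0.04],0,0.04],
    [[0,0,-0.04],-0.01,0.04],
    [[0,0,-0.03],0,0.04],
  ],
)

```text
t: 12.9
ee_pos: [406.1, -242.0, 169.8]
tcp_rot: [-0.0, 0.91, 0.414, 0.0]
ft_force: [0.7, 0.7, -4.8]
opening: 47.4
gripper_force: 60.0
```

Request:
jog_arm(
  commands=[
    [[0,0,0],0,0.04],
    [[0,0,0],0,0.04],
    [[0,0,0],0,0.04],
    [[0,0,0],0,0.04],
    [[0,0,0],0,0.04],
  ],
)

```text
t: 13.4
ee_pos: [405.6, -241.5, 167.3]
tcp_rot: [-0.0, 0.91, 0.414, -0.002]
ft_force: [-0.3, 0.2, -4.7]
opening: 47.2
gripper_force: 60.0
```

```bash
python3 - <<'E'
from h import *
import pickle
s=readout.state();print(s['t'],np.round(s['q'],2),s['ee_pos'],yaw(),s['ft_force'],s['ft_torque'])
P=pose();a=camera("wrist");pickle.dump(P,open("P4.pkl","wb"))
cv2.imwrite("pics/w4.png",a)
cv2.imwrite("pics/w4c.png",cv2.resize(a[0:350,150:420],(617,800))[:600] if 0 else cv2.resize(a[0:350,130:420],None,fx=1.7,fy=1.7,interpolation=cv2.INTER_CUBIC))
E
```

```text
13.4 [-0.73 -0.14  1.15  1.98  0.13  1.22 -0.34] [ 405.57928713 -241.52014062  167.33137284] -41.04408779823932 [-0.28078     0.23589646 -4.71329822] [-0.21988451  0.24364522 -0.02603936]
```

View pics/w4c.png

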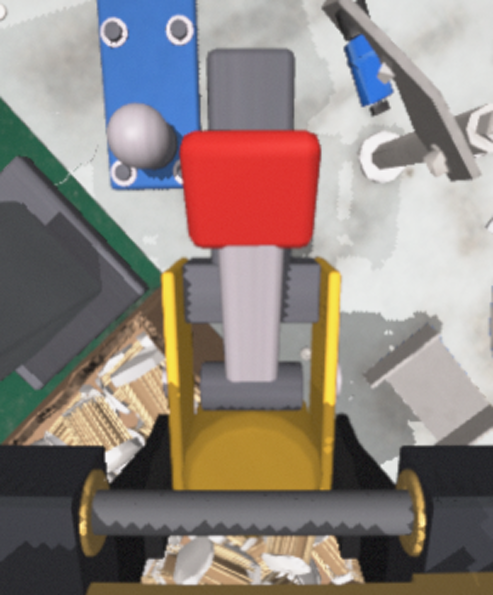

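```bash
python3 - <<'E'
from h import *
import pickle
P=pickle.load(open("P4.pkl","rb"))
f=lambda u,v,z: ray("wrist",(u/1.7+130-.2,v/1.7-.2),z,P)
an=lambda v:np.degrees(np.arctan2(v[1],v[0])).round(1)
b=f(141,136,48);print("ball",b.round(1),"yaw",an(f(97,0,8)-f(110,187,8)))
print("post",[[f(u,v,z)[:2].round() for u,v in((330,5),(475,178))] for z in (120,140,160)])
def tool(u,v,z): return (P[1].T@(f(u,v,z)-P[0])).round(1)
zu=P[0][2]-8.6
print("ball tool",tool(141,136,48),"cheek ends",tool(163,265,zu+36),tool(341,265,zu+36),"tail",tool(208,50,zu+20),tool(294,50,zu+20),"pad",tool(181,200,zu+64),tool(320,200,zu+64))
E
```

```text
ball [ 437.9 -119.8   48. ] yaw 49.3
post [[array([ 527., -148.]), array([ 532., -231.])], [array([ 521., -151.]), array([ 526., -226.])], [array([ 515., -154.]), array([ 519., -221.])]]
ball tool [113.4 -55.3 119.1] cheek ends [ 66.5 -21.6 -27.5] [ 66.5  24.9 -27.6] tail [121.1  -9.9 -11.7] [121.1  12.8 -11.7] pad [ 83.1 -12.5 -55.6] [ 83.1  15.2 -55.6]
```

Request:
jog_arm(
  commands=[
    [[0.02,-0.011,0],0,0.04],
    [[0.033,-0.018,0],0,0.04],
    [[0.033,-0.018,0],0,0.04],
    [[0.02,-0.01,0],0,0.04],
    [[0,0,0],0,0.04],
  ],
)

```text
t: 13.95
ee_pos: [433.6, -120.4, 167.9]
tcp_rot: [-0.0, 0.909, 0.417, -0.001]
ft_force: [-1.0, -0.8, -4.3]
opening: 47.6
gripper_force: 60.0
```

Request:
jog_arm(
  commands=[
    [[0,0,0.02],0,0.04],
    [[0,0,0.03],0,0.04],
    [[0,0,0.02],0,0.04],
    [[0,0,0],0,0.04],
    [[0,0,0],0,0.04],
  ],
)

```text
t: 14.45
ee_pos: [433.0, -124.9, 98.7]
tcp_rot: [0.0, 0.91, 0.414, -0.001]
ft_force: [-0.4, 1.0, -4.7]
opening: 47.8
gripper_force: 60.0
```

```bash
python3 - <<'E'
from h import *
import pickle
s=readout.state();print(s['t'],np.round(s['q'],2),s['ee_pos'],yaw(),s['ft_force'])
P=pose();b=camera("side");pickle.dump(P,open("P5.pkl","wb"));a=camera("wrist");cv2.imwrite("pics/s5.png",b);cv2.imwrite("pics/w5.png",a)
c=cv2.resize(b[170:310,230:350],(514,600),interpolation=cv2.INTER_CUBIC)
print(c.shape, proj("side",P[0]), proj("side",(437,-120,48)), proj("side",(437,-120,64)))
cv2.imwrite("pics/s5c.png",np.hstack([c,np.pad(cv2.resize(a,(286,215)),((0,385),(0,0),(0,0)))]))
E
```

```text
14.45 [-0.8  -0.05  1.01  2.1   0.05  1.06 -0.52] [ 433.00999684 -124.92392804   98.7060432 ] -41.07130955670471 [-0.40940896  0.9631     -4.65907587]
(600, 514, 3) [297.87405983 255.37035694] [296.04803966 272.17748191] [296.13752843 267.39832   ]
```

View pics/s5c.png

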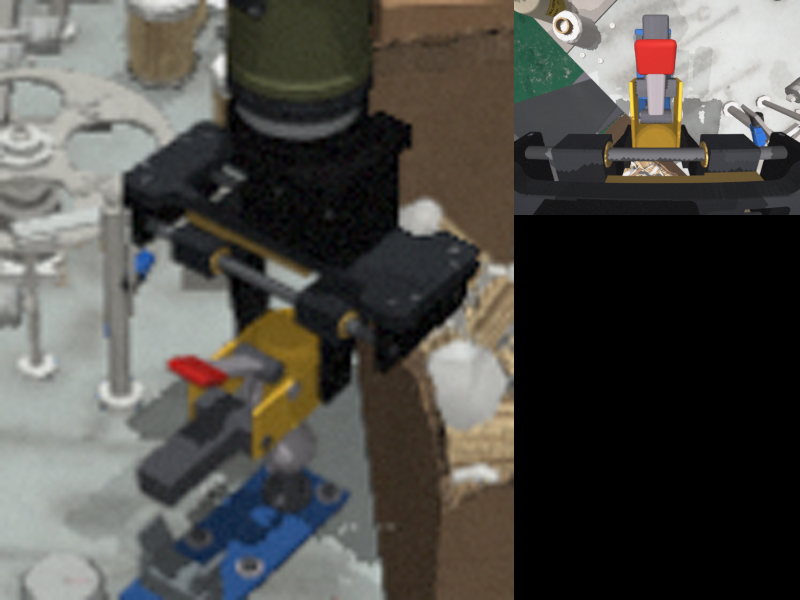

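Request:
jog_arm(
  commands=[
    [[0,0,0.006],0,0.04],
    [[0,0,0.006],0,0.04],
    [[0,0,0.006],0,0.04],
    [[0,0,0.004],0,0.04],
    [[0,0,0],0,0.04],
  ],
)

```text
t: 15.05
ee_pos: [432.4, -124.2, 75.8]
tcp_rot: [-0.0, 0.91, 0.414, -0.001]
ft_force: [-0.3, 0.6, -4.2]
opening: 47.4
gripper_force: 60.0
```

Request:
jog_arm(
  commands=[
    [[0,0,0.003],0,0.04],
    [[0,0,0.003],0,0.04],
    [[0,0,0.002],0,0.04],
    [[0,0,0.002],0,0.04],
    [[0,0,0],0,0.04],
  ],
)

```text
t: 15.55
ee_pos: [431.2, -124.3, 65.8]
tcp_rot: [-0.001, 0.91, 0.414, -0.002]
ft_force: [-5.1, 0.0, -4.2]
opening: 47.2
gripper_force: 60.0
```

Request:
jog_arm(
  commands=[
    [[-0.002,-0.002,0],0,0.04],
    [[0,0,0],0,0.04],
    [[0,0,0],0,0.04],
    [[0,0,0],0,0.04],
    [[0,0,0],0,0.04],
  ],
)

```text
t: 16.05
ee_pos: [430.7, -124.4, 66.7]
tcp_rot: [0.0, 0.91, 0.415, 0.0]
ft_force: [-0.8, 0.2, -4.6]
opening: 47.8
gripper_force: 60.0
```

Request:
jog_arm(
  commands=[
    [[0,0,0.002],0,0.04],
    [[0,0,0.002],0,0.04],
    [[0,0,0],0,0.04],
    [[0,0,0],0,0.04],
    [[0,0,0],0,0.04],
  ],
)

```text
t: 16.55
ee_pos: [431.3, -123.4, 62.7]
tcp_rot: [-0.0, 0.91, 0.415, 0.001]
ft_force: [3.4, 4.3, -2.9]
opening: 47.7
gripper_force: 60.0
```

Request:
jog_arm(
  commands=[
    [[0.002,0,0],0,0.04],
    [[0,0,0],0,0.04],
    [[0,0,0],0,0.04],
    [[0,0,0],0,0.04],
    [[0,0,0],0,0.04],
  ],
)

```text
t: 17.05
ee_pos: [431.4, -123.1, 62.6]
tcp_rot: [-0.0, 0.91, 0.414, -0.0]
ft_force: [-2.3, 0.9, 2.5]
opening: 47.6
gripper_force: 60.0
```

Request:
jog_arm(
  commands=[
    [[0,0,0.002],0,0.04],
    [[0,0,0.002],0,0.04],
    [[0,0,0],0,0.04],
    [[0,0,0],0,0.04],
    [[0,0,0],0,0.04],
  ],
)

```text
t: 17.55
ee_pos: [431.8, -122.0, 58.4]
tcp_rot: [-0.001, 0.91, 0.414, 0.001]
ft_force: [-3.7, 5.0, 1.5]
opening: 47.6
gripper_force: 60.0
```

Request:
jog_arm(
  commands=[
    [[0,-0.001,0],0,0.04],
    [[0,0,0.001],0,0.04],
    [[0,0,0.002],0,0.04],
    [[0,0,0],0,0.04],
    [[0,0,0],0,0.04],
  ],
)

```text
t: 18.05
ee_pos: [431.9, -121.6, 55.8]
tcp_rot: [-0.0, 0.91, 0.414, 0.001]
ft_force: [-1.8, 5.4, 1.6]
opening: 47.6
gripper_force: 60.0
```

Request:
jog_arm(
  commands=[
    [[0,0,0.001],0,0.04],
    [[0,0,0.002],0,0.04],
    [[0,0,0.001],0,0.04],
    [[0,0,0],0,0.04],
    [[0,0,0],0,0.04],
  ],
)

```text
t: 18.55
ee_pos: [431.9, -121.5, 52.4]
tcp_rot: [-0.0, 0.91, 0.414, 0.001]
ft_force: [-6.6, 5.4, 10.1]
opening: 47.2
gripper_force: 60.0
```

Request:
jog_arm(
  commands=[
    [[0,-0.002,0],0,0.04],
    [[0,0,0],0,0.04],
    [[0,0,0.001],0,0.04],
    [[0,0,0.001],0,0.04],
    [[0,0,0],0,0.04],
  ],
)

```text
t: 19.05
ee_pos: [431.9, -121.3, 51.1]
tcp_rot: [0.001, 0.91, 0.415, 0.002]
ft_force: [-2.2, 3.5, 12.1]
opening: 47.6
gripper_force: 60.0
```

```bash
python3 - <<'E'
from h import *
s=readout.state();P=pose();print(s['t'],s['ee_pos'],yaw(),P[1].T@s['ft_force'],P[1].T@s['ft_torque'],np.round(s['q'],2))
a=camera("wrist");cv2.imwrite("pics/w6.png",a);cv2.imwrite("pics/s6.png",camera("side"))
E
```

```text
19.05 [ 431.91257586 -121.34241348   51.11233895] -41.00005614637693 [  1.24845303  -3.91945928 -12.10717916] [-1.2660018   1.25500544  0.46203118] [-0.78  0.07  1.04  2.16 -0.07  0.95 -0.42]
```

Request:
jog_arm(
  commands=[
    [[0,0,0],0,0.064],
    [[0,0,0],0,0.064],
    [[0,0,0],0,0.064],
    [[0,0,0],0,0.064],
    [[0,0,0],0,0.064],
  ],
)

```text
t: 19.65
ee_pos: [430.4, -121.5, 50.6]
tcp_rot: [0.001, 0.909, 0.416, 0.0]
ft_force: [-0.4, 2.4, 10.6]
opening: 63.5
gripper_force: 0.0
```

```bash
python3 - <<'E'
from h import *
s=readout.state();P=pose();print(s['t'],s['ee_pos'],yaw(),P[1].T@s['ft_force'],P[1].T@s['ft_torque'],s['opening'])
a=camera("wrist");cv2.imwrite("pics/w7.png",a);b=camera("side");cv2.imwrite("pics/s7.png",b)
# red pad & yellow blobs, before/after
for n in("w6","w7","s6","s7"):
    h=cv2.cvtColor(cv2.imread(f"pics/{n}.png"),cv2.COLOR_BGR2HSV)
    for c,(lo,hi) in {"red":((0,170,90),(8,255,255)),"yel":((18,150,80),(30,255,255))}.items():
        m=cv2.inRange(h,lo,hi)
        k,l,st,ce=cv2.connectedComponentsWithStats(m); o=np.argsort(-st[1:,4])[:2]+1
        print(n,c,[(st[i].tolist(),ce[i].round(1).tolist()) for i in o])
E
```

```text
19.65 [ 430.43684293 -121.5418932    50.61436995] -40.8358372274742 [  1.51523977  -1.83971842 -10.58198374] [-0.57280645  0.32083755 -0.14489698] 63.4970998960679
w6 red [([236, 77, 82, 69, 5140], [277.0, 109.8])]
w6 yel [([225, 152, 105, 136, 6691], [277.5, 242.9]), ([8, 0, 28, 13, 185], [22.2, 5.0])]
w7 red [([195, 83, 75, 60, 3504], [233.5, 112.6])]
w7 yel [([224, 144, 102, 144, 7259], [280.4, 234.5]), ([9, 0, 27, 9, 121], [22.8, 3.0])]
s6 red [([475, 0, 24, 23, 270], [485.6, 9.1]), ([469, 76, 19, 12, 97], [478.1, 82.5])]
s6 yel [([281, 258, 23, 34, 312], [295.5, 272.5]), ([284, 274, 3, 3, 5], [284.8, 274.8])]
s7 red [([475, 0, 24, 24, 259], [485.5, 9.5]), ([468, 77, 20, 11, 103], [478.1, 82.4])]
s7 yel [([277, 263, 31, 35, 336], [296.2, 275.2]), ([276, 280, 2, 2, 3], [276.3, 280.7])]
```

Request:
jog_arm(
  commands=[
    [[0,0,-0.003],0,0.064],
    [[0,0,-0.003],0,0.064],
    [[0,0,-0.004],0,0.064],
    [[0,0,0],0,0.064],
    [[0,0,0],0,0.064],
  ],
)

```text
t: 20.25
ee_pos: [429.1, -121.0, 59.5]
tcp_rot: [-0.0, 0.91, 0.415, -0.0]
ft_force: [-0.0, -0.1, -0.1]
opening: 63.8
gripper_force: 0.0
```

```bash
cat > blob.py <<'E'
from h import *
def blobs(n):
    h=cv2.cvtColor(cv2.imread(f"pics/{n}.png"),cv2.COLOR_BGR2HSV)
    for c,(lo,hi) in {"red":((0,170,90),(8,255,255)),"yel":((18,150,80),(30,255,255)),"blu":((105,150,60),(125,255,255))}.items():
        m=cv2.inRange(h,lo,hi)
        k,l,st,ce=cv2.connectedComponentsWithStats(m)
        for i in np.argsort(-st[1:,4])[:2]+1:
            if st[i,4]<60: continue
            pts=np.argwhere(l==i)[:,::-1].astype(np.float32)
            r=cv2.minAreaRect(pts)
            print(n,c,st[i,4],ce[i].round(1),"rect",np.round(cv2.boxPoints(r)).astype(int).tolist())
E
python3 - <<'E'
from blob import *
s=readout.state();P=pose();print(s['t'],s['ee_pos'],yaw(),P[1].T@s['ft_force'],P[1].T@s['ft_torque'],s['opening'])
a=camera("wrist");cv2.imwrite("pics/w8.png",a)
for n in("w5","w6","w7","w8"):blobs(n)
E
```

```text
20.25 [ 429.05850051 -120.95626069   59.47216919] -41.00431683871335 [-0.04291138  0.03436005  0.11259922] [-0.00318129 -0.1815802   0.00213491] 63.84897606890941
w5 red 5120 [276.9 109.5] rect [[236, 77], [317, 77], [317, 145], [236, 145]]
w5 yel 6681 [277.5 242.9] rect [[225, 152], [329, 152], [329, 287], [225, 287]]
w5 yel 586 [82.2 14. ] rect [[64, 0], [99, 0], [99, 31], [64, 31]]
w5 blu 824 [478.5 265.7] rect [[461, 243], [487, 238], [497, 282], [471, 288]]
w5 blu 293 [250.5 200.9] rect [[244, 191], [259, 191], [259, 217], [244, 217]]
w6 red 5140 [277.  109.8] rect [[236, 145], [236, 77], [317, 77], [317, 145]]
w6 yel 6691 [277.5 242.9] rect [[225, 287], [225, 152], [329, 152], [329, 287]]
w6 yel 185 [22.2  5. ] rect [[8, 12], [8, 0], [35, 0], [35, 12]]
w6 blu 360 [303.9 202.1] rect [[294, 226], [296, 189], [312, 190], [310, 227]]
w6 blu 341 [251.6 201.6] rect [[244, 191], [260, 191], [260, 217], [244, 217]]
w7 red 3504 [233.5 112.6] rect [[194, 89], [263, 80], [270, 140], [201, 149]]
w7 yel 7259 [280.4 234.5] rect [[223, 153], [323, 144], [337, 283], [237, 293]]
w7 yel 121 [22.8  3. ] rect [[9, 0], [35, 0], [35, 8], [9, 8]]
w7 blu 512 [312.1 114.8] rect [[303, 98], [320, 98], [320, 136], [303, 136]]
w7 blu 311 [297.6 190.9] rect [[275, 181], [305, 181], [305, 208], [275, 208]]
w8 red 3044 [239.1 111.7] rect [[203, 89], [267, 82], [274, 137], [209, 145]]
w8 yel 6782 [282.3 229. ] rect [[228, 151], [323, 142], [336, 279], [241, 288]]
w8 yel 195 [38.   5.3] rect [[25, 13], [25, 0], [50, 0], [50, 13]]
w8 blu 471 [312.3 113.8] rect [[304, 97], [320, 97], [320, 134], [304, 134]]
w8 blu 292 [298.9 186.4] rect [[278, 177], [306, 177], [306, 203], [278, 203]]
```

```bash
cat > fit.py <<'E'
from blob import *
from scipy.optimize import least_squares as LS
def feats(a):
    L=lambda r,n,y:np.array([28+r*np.cos(a)-n*np.sin(a),y,36+r*np.sin(a)+n*np.cos(a)])
    pad=[L(60+dx,4,dy) for dx,dy in((12,13),(12,-13),(-12,-13),(-12,13))]
    return np.array([L(60,4,0)]+pad+[[60,24,36],[60,-24,36]])
def world(F,yaw,pitch,roll,sock):   # pitch>0 raises tail
    R=Ro.from_euler('ZYX',[yaw,-pitch,roll]).as_matrix()
    return (F-[0,0,23])@R.T+sock
def pj(X,P): return np.array([proj("wrist",x,P) for x in X])
E
python3 - <<'E'
from fit import *
import pickle
P5=pickle.load(open("P5.pkl","rb"))
# held: coupler frame from tool.  coupler y = -tool y? x = tool x, z=-tool z
def held(a,ox,oy,P):
    F=feats(a); T=np.c_[F[:,0]+ox,-F[:,1]+oy,8.6-F[:,2]]
    return T@P[1].T+P[0]
obs=np.array([[276.9,109.5],[236,77],[317,77],[317,145],[236,145],[225,152],[329,152]],float)
f=lambda q:(pj(held(q[0],q[1],q[2],P5),P5)-obs).ravel()
r=LS(f,[.5,6.8,0]);print(r.x,r.fun.reshape(-1,2).round(1).tolist())
a=r.x[0]
P=pose()
o=np.array([[239.1,111.7],[203,89],[267,82],[274,137],[209,145],[228,151],[323,142]],float)
g=lambda q:np.r_[((pj(world(feats(a),*q[:3],q[3:]),P)-o)/2).ravel(),(q[3:5]-[436,-119.5])/3,(q[5]-48)/20,q[:3]*0]
for y0 in(.86,1.0):
    r=LS(g,[y0,.1,0,436,-119.5,52]);print(r.cost,np.degrees(r.x[:3]).round(1),r.x[3:].round(1),(r.fun[:14]*2).reshape(-1,2).round(1).tolist())
E
```

```text
[0.54764984 7.49066354 1.22875429] [[-0.3, 3.2], [-4.6, -0.9], [4.4, -1.1], [-2.7, -1.4], [3.2, -1.4], [-2.0, 1.4], [2.2, 1.3]]
30.489957546128522 [ 53.   0. -16.] [ 438.6 -118.3   56.3] [[0.2, 2.4], [-6.0, -0.8], [-2.7, -1.5], [4.6, 1.2], [10.2, -3.7], [-1.4, -1.1], [-5.0, 4.3]]
30.489957545905927 [ 53.   0. -16.] [ 438.6 -118.3   56.3] [[0.2, 2.4], [-6.0, -0.8], [-2.7, -1.5], [4.6, 1.2], [10.2, -3.7], [-1.4, -1.1], [-5.0, 4.3]]
```

```bash
python3 - <<'E'
from fit import *
import pickle
L=[]
for n in("3","4"):
    P=pickle.load(open(f"P{n}.pkl","rb")); h=cv2.cvtColor(cv2.imread(f"pics/w{n}.png"),cv2.COLOR_BGR2HSV)
    m=cv2.inRange(h,(105,150,60),(125,255,255));m[:, :290]=0;m[150:]=0
    k,l,st,ce=cv2.connectedComponentsWithStats(m);i=1+np.argmax(st[1:,4]);print(n,ce[i],st[i]);L.append((P,ce[i]))
L.append((pickle.load(open("P5.pkl","rb")),np.array([478.5,265.7])))
f=lambda X:np.concatenate([proj("wrist",X,P)-u for P,u in L])
r=LS(f,[510,-170,110]);print("sensor",r.x,r.fun.round(1))
P=pose();print("tool",P[1].T@(r.x-P[0]))
P5=L[2][0]
for z in(60,90,120):print([ray("wrist",u,z,P5).round() for u in((461,243),(487,238),(497,282),(471,288))])
E
```

```text
3 [321.43799472  61.08443272] [312  43  22  35 379]
4 [345.4         41.84684685] [334  21  26  41 555]
sensor [ 517.09858046 -174.07146211  138.50208532] [-0.7  0.4 -0.9  0.7  1.3 -0.8]
tool [ 17.66201386 101.28167083 -79.15500964]
[array([ 533., -220.,   60.]), array([ 550., -230.,   60.]), array([ 538., -270.,   60.]), array([ 519., -260.,   60.])]
[array([ 526., -196.,   90.]), array([ 541., -205.,   90.]), array([ 531., -239.,   90.]), array([ 515., -230.,   90.])]
[array([ 520., -173.,  120.]), array([ 532., -180.,  120.]), array([ 524., -208.,  120.]), array([ 510., -201.,  120.])]
```

Request:
jog_arm(
  commands=[
    [[0,0,-0.005],0,0.07],
    [[0,0,-0.015],0,0.07],
    [[0,0,-0.02],0,0.07],
    [[0,0,-0.03],0,0.07],
    [[0,0,-0.03],0,0.07],
  ],
)

```text
t: 20.8
ee_pos: [428.9, -121.3, 160.6]
tcp_rot: [0.0, 0.91, 0.414, -0.0]
ft_force: [0.5, 1.9, 0.6]
opening: 69.9
gripper_force: 0.0
```

```bash
cat >> fit.py <<'E'
def look(n,a=.548,sz=20,q0=(.9,.1,0,437,-118.5,55),amax=None):
    P=pose(); cv2.imwrite(f"pics/{n}.png",camera("wrist")); 
    h=cv2.cvtColor(cv2.imread(f"pics/{n}.png"),cv2.COLOR_BGR2HSV)
    m=cv2.inRange(h,(0,150,80),(8,255,255));k,l,st,ce=cv2.connectedComponentsWithStats(m)
    pred=pj(world(feats(a),*q0[:3],np.array(q0[3:])),P)
    big=[i for i in range(1,k) if st[i,4]>400]; i=min(big,key=lambda i:np.linalg.norm(ce[i]-pred[0]))
    box=cv2.boxPoints(cv2.minAreaRect(np.argwhere(l==i)[:,::-1].astype(np.float32)))
    my=cv2.inRange(h,(18,150,80),(30,255,255)); k2,l2,s2,c2=cv2.connectedComponentsWithStats(my)
    j=1+np.argmax(s2[1:,4]); ybox=cv2.boxPoints(cv2.minAreaRect(np.argwhere(l2==j)[:,::-1].astype(np.float32)))
    near=lambda B,p:B[np.argmin(np.linalg.norm(B-p,axis=1))]
    from scipy.optimize import linear_sum_assignment as LA
    r_,c_=LA(np.linalg.norm(pred[1:5,None]-box[None],axis=2)); ob=box[c_]
    o=np.vstack([ce[i],ob,near(ybox,pred[5]),near(ybox,pred[6])])
    w=np.array([.7,2.5,2.5,2.5,2.5,2.5,2.5])[:,None]
    g=lambda q:np.r_[((pj(world(feats(q[6]),*q[:3],q[3:6]),P)-o)/w).ravel(),(q[3:5]-[437,-118.5])/2,(q[5]-50)/sz,(q[6]-a)/.05,q[2]/.5]
    r=LS(g,list(q0)+[a]); print("red",st[i].tolist(),"yel",np.round(ybox).tolist())
    print("fit yaw pitch roll",np.degrees(r.x[:3]).round(1),"socket",r.x[3:6].round(1),"lever",r.x[6].round(2),"cost",round(r.cost,1))
    return r.x,P
E
python3 - <<'E'
from fit import *
s=readout.state();print(s['t'],s['ee_pos'],s['ft_force'],np.round(s['q'],2))
look("w9")
print("reg",ray("top",(150+75/4,180+50/4),140),ray("top",(150+50/4,180+110/4),80),ray("top",(150+140/4,180+100/4),60))
E
```

```text
20.8 [ 428.85883964 -121.25986007  160.64305453] [0.49962473 1.8862653  0.58713857] [-0.81 -0.19  0.95  2.04  0.16  1.22 -0.64]
red [237, 97, 39, 32, 962] yel [[247.0, 137.0], [307.0, 132.0], [315.0, 221.0], [254.0, 226.0]]
fit yaw pitch roll [ 51.8  -2.  -17.2] socket [ 437.8 -118.8   64.8] lever 0.57 cost 5.3
reg [552.45076937  67.58704944 140.        ] [516.74828975  99.03645662  80.        ] [525.38269901  34.04297306  60.        ]
```

```bash
cat > tri.py <<'E'
from fit import *
def red(n,name,pred,P=None):
    im=camera(name); cv2.imwrite(f"pics/{n}_{name}.png",im); h=cv2.cvtColor(im,cv2.COLOR_BGR2HSV)
    m=cv2.inRange(h,(0,130,70),(9,255,255))|cv2.inRange(h,(174,130,70),(180,255,255)); k,l,st,ce=cv2.connectedComponentsWithStats(m)
    u=proj(name,pred,P); c=[i for i in range(1,k) if st[i,4]>=8]; i=min(c,key=lambda i:np.linalg.norm(ce[i]-u)); print(name,"pred",u.round(1),"got",ce[i].round(1),st[i].tolist()); return ce[i]
def tri(n,pred):
    L=[]
    for name in("wrist","top","side"):
        P=pose() if name=="wrist" else None; L.append((name,red(n,name,pred,P),P))
    w={"wrist":1,"top":.5,"side":.5}
    f=lambda X:np.concatenate([(proj(a,X,P)-u)/w[a] for a,u,P in L])
    r=LS(f,pred); print("pad",r.x.round(1),r.fun.round(1)); return r.x
E
python3 - <<'E'
from tri import *
x=tri("t1",[487,-60,105])
b=np.array([437,-118.5,0]);d=x-b;e=np.array([np.cos(np.radians(49.2)),np.sin(np.radians(49.2)),0]);print("along",d@e,"lat",-d[0]*e[1]+d[1]*e[0],"z",x[2])
F=feats(.548)[0];print("nominal home pad",F+[0,0,25])
for n in("top","side"):
    h=cv2.cvtColor(cv2.imread(f"pics/t1_{n}.png"),cv2.COLOR_BGR2HSV);m=cv2.inRange(h,(20,130,80),(32,255,255))
    k,l,st,ce=cv2.connectedComponentsWithStats(m);i=1+np.argmax(st[1:,4]);print(n,"yel",ce[i],st[i].tolist(),"pred cup top home",proj(n,(437,-118.5,68)),"held high",proj(n,(437,-118.5,86)))
E
```

```text
wrist pred [276.5 116.8] got [252.5 115.8] [233, 101, 39, 31, 940]
top pred [214.  215.1] got [163.4 237.6] [161, 235, 6, 6, 30]
side pred [276.1 272.5] got [283.1 281.6] [278, 277, 11, 10, 64]
pad [465.7 -24.6 101.1] [-31.2 -17.3  77.9 -29.8   5.7   5.6]
along 89.87503734272074 lat 39.63123333950021 z 101.14279351546891
nominal home pad [77.1301669  0.        95.6731409]
top yel [465.45714286 168.17142857] [459, 161, 14, 15, 140] pred cup top home [235.05346746 232.5226534 ] held high [234.58218497 232.06424497]
side yel [296.43213296 275.29639889] [278, 263, 31, 35, 361] pred cup top home [296.19364649 266.60873151] held high [296.29616939 261.1176106 ]
```

```bash
python3 - <<'E'
from tri import *
P=pose()
r=LS(lambda X:np.r_[proj("wrist",X,P)-[252.5,115.8],(proj("side",X)-[283.1,281.6])*2],[480,-55,95]);x=r.x;print(x.round(1),r.fun.round(1))
for b in((437,-118.5,0),(434.5,-119,0)):
    d=x-np.array(b);e=np.array([np.cos(np.radians(49.2)),np.sin(np.radians(49.2)),0]);print("along",d@e,"lat",-d[0]*e[1]+d[1]*e[0],"z",x[2])
# side yellow: project model nose/cheek pts for hypotheses
for yaw_,pi,ro,z in((49,0,0,48),(49,0,0,65),(52,0,-17,65),(52,0,-17,56),(52,10,-17,48),(49,12,0,48)):
    pts=np.array([[60,24,36],[60,-24,36],[-14,24,36],[-14,-24,36],[60,24,0],[-14,24,0],[-21,0,0],[-21,0,43],[0,21,43],[0,-21,43],[21,0,43]],float)
    W=world(pts,*np.radians([yaw_,pi,ro]),np.array([435.5,-118.5,z])); s=np.array([proj("side",w) for w in W]); p=np.array([proj("wrist",w,P) for w in W])
    print(yaw_,pi,ro,z,"side bbox",s.min(0).round(1),s.max(0).round(1),"pad side",proj("side",world(feats(.548)[:1],*np.radians([yaw_,pi,ro]),np.array([435.5,-118.5,z]))[0]).round(1),"wrist bbox",p.min(0).round(),p.max(0).round())
E
```

```text
[471.2 -46.8  88.3] [ 0.1 -0.1  0.2 -0. ]
along 76.5904700741477 lat 20.950108388058197 z 88.2753724334301
along 78.60251911194885 lat 19.384331050923862 z 88.2753724334301
49 0 0 48 side bbox [273.5 261.6] [308.  297.3] pad side [276.6 275.4] wrist bbox [251. 134.] [308. 229.]
49 0 0 65 side bbox [273.4 256.5] [308.2 292.3] pad side [276.5 270. ] wrist bbox [249. 136.] [310. 237.]
52 0 -17 65 side bbox [275.8 255.4] [309.2 293. ] pad side [282.8 273.9] wrist bbox [243. 136.] [303. 236.]
52 0 -17 56 side bbox [275.8 258.1] [309.  295.6] pad side [282.8 276.7] wrist bbox [244. 135.] [302. 233.]
52 10 -17 48 side bbox [276.9 260.7] [309.1 295.8] pad side [285.1 273. ] wrist bbox [244. 131.] [301. 231.]
49 12 0 48 side bbox [274.5 262. ] [308.6 294.3] pad side [279.7 268. ] wrist bbox [250. 131.] [309. 231.]
```

Request:
jog_arm(
  commands=[
    [[0.021,-0.0045,0],0,0.05],
    [[0.021,-0.0045,0],0,0.05],
    [[0.021,-0.0045,0.01],0,0.05],
    [[0.021,-0.0045,0.02],-0.05,0.05],
    [[0,0,0.02],-0.05,0.05],
  ],
)

```text
t: 21.5
ee_pos: [471.9, -41.9, 107.8]
tcp_rot: [0.0, 0.887, 0.463, -0.001]
ft_force: [0.4, 0.6, -0.2]
opening: 50.6
gripper_force: 0.0
```

Request:
jog_arm(
  commands=[
    [[0,0,0],0,0.05],
    [[0,0,0],0,0.05],
    [[0,0,0],0,0.05],
    [[0,0,0],0,0.05],
    [[0,0,0],0,0.05],
  ],
)

```text
t: 22.0
ee_pos: [471.4, -45.9, 110.3]
tcp_rot: [-0.0, 0.888, 0.459, 0.001]
ft_force: [0.7, 0.2, 0.3]
opening: 50.1
gripper_force: 0.0
```

```bash
python3 - <<'E'
from tri import *
s=readout.state();print(s['t'],s['ee_pos'],s['ft_force'],yaw(),s['opening'],np.round(s['q'],2))
P=pose();u=red("t2","wrist",[471,-47,88],P);v=red("t2","side",[471,-47,88])
r=LS(lambda X:np.r_[proj("wrist",X,P)-u,(proj("side",X)-v)*2],[470,-47,90]);print(r.x.round(1),r.fun.round(1),"tool",(P[1].T@(r.x-P[0])).round(1),"raywr z88 tool",(P[1].T@(ray("wrist",u,88,P)-P[0])).round(1))
blobs("t2_wrist")
E
```

```text
22.0 [471.41628582 -45.86345159 110.26996226] [0.73071446 0.19915887 0.33954568] -35.34297406284926 50.11810103729729 [-0.88  0.02  0.95  2.04 -0.02  1.09 -0.54]
wrist pred [276.  247.3] got [279.8 247.4] [259, 233, 41, 31, 964]
side pred [283.3 281.6] got [283.  281.5] [278, 277, 11, 10, 64]
[472.1 -49.5  85.6] [-0.2  0.3 -0.5  0.3] tool [-2.6  2.7 24.7] raywr z88 tool [-1.2  2.8 22.3]
t2_wrist red 1468 [ 59.9 111.7] rect [[4, 115], [15, 77], [93, 100], [82, 138]]
t2_wrist red 897 [279.8 247.6] rect [[257, 258], [261, 233], [302, 238], [298, 263]]
t2_wrist yel 1145 [290.2 325.2] rect [[261, 315], [319, 315], [319, 340], [261, 340]]
t2_wrist yel 490 [145.8 113.5] rect [[133, 92], [156, 92], [157, 137], [134, 138]]
t2_wrist blu 823 [295.7 178. ] rect [[269, 222], [273, 162], [333, 166], [328, 227]]
t2_wrist blu 767 [212.8  11.9] rect [[195, 0], [229, 0], [229, 27], [195, 27]]
```

Request:
jog_arm(
  commands=[
    [[0.001,0.001,0.01],0.03,0.05],
    [[0,0,0.01],0,0.05],
    [[0,0,0.01],0,0.05],
    [[0,0,0.008],0,0.05],
    [[0,0,0.004],0,0.05],
  ],
)

```text
t: 22.6
ee_pos: [471.5, -45.7, 66.2]
tcp_rot: [-0.0, 0.895, 0.446, -0.001]
ft_force: [-0.2, -0.2, 0.0]
opening: 49.6
gripper_force: 0.0
```

Request:
jog_arm(
  commands=[
    [[0,0,0],0,0.034],
    [[0,0,0],0,0.034],
    [[0,0,0],0,0.034],
    [[0,0,0],0,0.034],
    [[0,0,0],0,0.034],
  ],
  squeeze=5,
)

```text
t: 23.1
ee_pos: [472.6, -45.4, 67.8]
tcp_rot: [-0.0, 0.895, 0.446, 0.0]
ft_force: [-0.4, -0.7, -0.7]
opening: 34.6
gripper_force: 0.0
```

Request:
jog_arm(
  commands=[
    [[0,0.004,0],0,0.034],
    [[0,0.004,0],0,0.034],
    [[0,0.003,0],0,0.034],
    [[0,0,0],0,0.034],
    [[0,0,0],0,0.034],
  ],
)

```text
t: 23.6
ee_pos: [481.1, -52.4, 67.5]
tcp_rot: [0.0, 0.895, 0.446, -0.0]
ft_force: [0.1, 0.3, 0.0]
opening: 34.1
gripper_force: 0.0
```

```bash
cat > chk.py <<'E'
from tri import *
import sys
n=sys.argv[1]; X0=np.array(eval(sys.argv[2]))
s=readout.state();print(s['t'],s['ee_pos'],s['ft_force'],yaw(),s['opening'])
P=pose();u=red(n,"wrist",X0,P);v=red(n,"side",X0)
r=LS(lambda X:np.r_[proj("wrist",X,P)-u,(proj("side",X)-v)*2],X0);x=r.x
d=x-np.array([437,-118.5,0]);e=np.array([np.cos(np.radians(49.2)),np.sin(np.radians(49.2)),0])
print("pad",x.round(1),r.fun.round(1),"tool",(P[1].T@(x-P[0])).round(1),"along/lat/z",(d@e).round(1),(-d[0]*e[1]+d[1]*e[0]).round(1),x[2].round(1))
blobs(n+"_wrist")
h=cv2.cvtColor(cv2.imread(f"pics/{n}_side.png"),cv2.COLOR_BGR2HSV);m=cv2.inRange(h,(20,130,80),(32,255,255))
k,l,st,ce=cv2.connectedComponentsWithStats(m);i=1+np.argmax(st[1:,4]);print("side yel",ce[i].round(1),st[i].tolist())
E
python3 chk.py t3 "[478,-53,90]"
```

```text
23.6 [481.12113472 -52.41792466  67.49518256] [0.11962579 0.33994213 0.0344508 ] -37.0348022848557 34.14678124975295
wrist pred [270.9 285.2] got [269.6 277.6] [245, 266, 52, 23, 981]
side pred [280.2 279.3] got [278.4 280.3] [274, 277, 9, 8, 38]
pad [481.5 -47.5  92.9] [ 0.1 -0.4  0.6 -0.6] tool [  4.1  -2.6 -25.4] along/lat/z 82.8 12.6 92.9
t3_wrist red 928 [269.6 277.8] rect [[245, 266], [295, 266], [295, 287], [245, 287]]
t3_wrist yel 1156 [ 95.2 120.1] rect [[72, 94], [110, 91], [115, 149], [77, 152]]
t3_wrist yel 1011 [280.8 332.6] rect [[247, 315], [315, 315], [315, 343], [247, 343]]
t3_wrist blu 1042 [288.4 181.1] rect [[254, 200], [254, 172], [326, 173], [326, 201]]
t3_wrist blu 301 [169.    4.1] rect [[151, 0], [187, 0], [187, 10], [151, 10]]
side yel [293.3 288. ] [288, 281, 11, 17, 85]
```

Request:
jog_arm(
  commands=[
    [[0,0.003,0],0,0.034],
    [[0,0.003,0],0,0.034],
    [[0,0.003,0],0,0.034],
    [[0,0,0],0,0.034],
    [[0,0,0],0,0.034],
  ],
)

```text
t: 24.2
ee_pos: [488.4, -57.8, 67.5]
tcp_rot: [0.0, 0.895, 0.446, -0.0]
ft_force: [1.0, -0.0, 0.6]
opening: 34.3
gripper_force: 0.0
```

```bash
python3 chk.py t4 "[488,-55,94]"
```

```text
24.2 [488.38543952 -57.84480661  67.53266485] [ 0.9772452  -0.00773451  0.57907722] -37.02808637718368 34.26845845747196
wrist pred [270.9 281.9] got [271.2 277.2] [247, 265, 52, 24, 1037]
side pred [275.8 277.5] got [275.1 278.8] [271, 276, 9, 7, 38]
pad [489.1 -53.8  91.8] [ 0.1 -0.2  0.4 -0.4] tool [  3.6  -1.8 -24.2] along/lat/z 83.0 2.8 91.8
t4_wrist red 992 [271.2 277.4] rect [[247, 287], [247, 266], [297, 266], [297, 287]]
t4_wrist yel 1223 [ 81.7 120.6] rect [[58, 95], [97, 92], [102, 149], [63, 152]]
t4_wrist yel 948 [272.  333.8] rect [[235, 315], [306, 315], [306, 343], [235, 343]]
t4_wrist blu 1043 [276.7 181.1] rect [[242, 199], [243, 171], [314, 174], [313, 202]]
t4_wrist blu 282 [150.5   4.3] rect [[135, 11], [135, 0], [168, 0], [168, 11]]
side yel [292.6 288.4] [289, 281, 10, 17, 88]
```

Request:
jog_arm(
  commands=[
    [[0,0,0],0,0.042],
    [[0,0,0],0,0.05],
    [[0,-0.002,-0.01],0,0.05],
    [[0,0,-0.02],0,0.05],
    [[0,0,-0.03],0,0.05],
  ],
)

```text
t: 24.8
ee_pos: [485.4, -56.5, 127.7]
tcp_rot: [-0.0, 0.895, 0.446, -0.001]
ft_force: [-0.6, 0.0, -0.4]
opening: 49.9
gripper_force: 0.0
```

Request:
jog_arm(
  commands=[
    [[-0.01,0,-0.03],0,0.05],
    [[-0.03,0,-0.01],0,0.05],
    [[-0.03,0,0],0,0.05],
    [[-0.005,0,0],0,0.05],
    [[0,0,0],0,0.05],
  ],
)

```text
t: 25.3
ee_pos: [441.3, -116.8, 168.1]
tcp_rot: [-0.001, 0.895, 0.445, 0.001]
ft_force: [-0.9, 1.0, 0.4]
opening: 50.2
gripper_force: 0.0
```

```bash
python3 chk.py t5 "[488,-58,95]"; python3 - <<'E'
from fit import *
look("w10",q0=(.86,0,0,437,-118.5,48))
E
```

```text
25.3 [ 441.32606249 -116.77518621  168.06671886] [-0.85987201  0.97177508  0.38654719] -37.13181996872009 50.236830629492
wrist pred [278.2 126.7] got [276.7 125.6] [260, 111, 34, 31, 927]
side pred [275.8 276.3] got [276.9 278.4] [271, 275, 13, 8, 61]
pad [486.9 -56.8  89.2] [-0.6  0.5 -1.2  0.1] tool [75.1  0.2 79. ] along/lat/z 79.3 2.5 89.2
t5_wrist red 865 [276.7 125.6] rect [[259, 139], [261, 111], [293, 113], [291, 141]]
t5_wrist red 642 [75.5 11. ] rect [[56, 25], [56, 0], [94, 0], [94, 25]]
t5_wrist yel 2206 [272.7 202.4] rect [[244, 230], [251, 144], [304, 148], [296, 234]]
t5_wrist yel 374 [141.4  37. ] rect [[129, 53], [135, 15], [154, 18], [147, 56]]
t5_wrist blu 334 [412.7 241.8] rect [[403, 226], [418, 223], [424, 253], [408, 256]]
t5_wrist blu 166 [291.4 175.5] rect [[285, 167], [296, 167], [296, 192], [285, 192]]
side yel [296.8 276.5] [279, 263, 29, 35, 403]
red [261, 113, 34, 31, 887] yel [[244.0, 232.0], [251.0, 145.0], [304.0, 149.0], [297.0, 236.0]]
fit yaw pitch roll [48.5 -2.8 -3.2] socket [ 436.9 -118.    45.6] lever 0.55 cost 0.8
```

Request:
jog_arm(
  commands=[
    [[-0.004,-0.003,0],-0.1,0],
    [[0,0,0],-0.13,0],
    [[0,0,0],-0.13,0],
    [[0,0,0],-0.13,0],
    [[0,0,0],-0.13,0],
  ],
  squeeze=20,
)

```text
t: 25.95
ee_pos: [437.1, -116.9, 167.5]
tcp_rot: [0.0, 0.714, 0.7, -0.001]
ft_force: [0.4, -1.6, -1.0]
opening: 17.8
gripper_force: 0.0
```

Request:
jog_arm(
  commands=[
    [[0,0,0],-0.13,0],
    [[0,0,0],-0.13,0],
    [[0,0,0.02],-0.12,0],
    [[0,0,0.035],0,0],
    [[0,0,0.02],0,0],
  ],
)

```text
t: 26.45
ee_pos: [436.5, -116.4, 91.1]
tcp_rot: [-0.0, 0.571, 0.821, -0.0]
ft_force: [-0.1, 0.3, 0.9]
opening: 0.6
gripper_force: 0.0
```

Request:
jog_arm(
  commands=[
    [[0,0,0.01],0,0],
    [[0,0,0.003],0,0],
    [[0,0,0],0,0],
    [[0,0,0],0,0],
    [[0,0,0],0,0],
  ],
)

```text
t: 26.95
ee_pos: [437.5, -117.5, 80.2]
tcp_rot: [0.0, 0.571, 0.821, 0.001]
ft_force: [0.0, 0.3, -0.0]
opening: 0.3
gripper_force: 0.0
```

```bash
python3 - <<'E'
from h import *
s=readout.state();print(s['t'],s['ee_pos'],s['ft_force'],yaw(),s['opening'])
E
```

```text
26.95 [ 437.50517157 -117.46860187   80.24387601] [ 0.04476314  0.34074716 -0.04362884] 20.30624489883681 0.3181649982469212
```

Now press on the nose gently.

Request:
jog_arm(
  commands=[
    [[0,0,0.003],0,0],
    [[0,0,0.003],0,0],
    [[0,0,0.002],0,0],
    [[0,0,0.002],0,0],
    [[0,0,0],0,0],
  ],
)

```text
t: 27.45
ee_pos: [436.5, -117.7, 69.3]
tcp_rot: [-0.0, 0.572, 0.821, -0.0]
ft_force: [-0.3, 0.1, 1.1]
opening: 0.3
gripper_force: 0.0
```

Request:
jog_arm(
  commands=[
    [[0,0,0.001],0,0],
    [[0,0,0.001],0,0],
    [[0,0,0.001],0,0],
    [[0,0,0.001],0,0],
    [[0,0,0],0,0],
  ],
)

```text
t: 27.95
ee_pos: [437.3, -118.2, 67.7]
tcp_rot: [-0.001, 0.572, 0.82, 0.0]
ft_force: [-8.4, 0.7, 26.4]
opening: 0.4
gripper_force: 13.4
```

Request:
jog_arm(
  commands=[
    [[0,0,-0.025],0,0],
    [[0,0,-0.04],0,0],
    [[0.014,0.025,0],0,0],
    [[0.014,0.025,0],0,0],
    [[0.014,0.025,0],0,0],
  ],
)

```text
t: 28.45
ee_pos: [493.9, -50.4, 131.8]
tcp_rot: [-0.0, 0.571, 0.821, 0.003]
ft_force: [0.2, -0.9, 0.5]
opening: 0.3
gripper_force: 0.0
```

Request:
jog_arm(
  commands=[
    [[0,0,0.008],0,0],
    [[0,0,0.008],0,0],
    [[0,0,0.006],0,0],
    [[0,0,0],0,0],
    [[0,0,0],0,0],
  ],
)

```text
t: 28.95
ee_pos: [492.0, -53.1, 108.4]
tcp_rot: [-0.0, 0.572, 0.82, -0.0]
ft_force: [-0.8, -0.1, -0.0]
opening: 0.5
gripper_force: 0.0
```

Request:
jog_arm(
  commands=[
    [[0,0,0.006],0,0],
    [[0,0,0.006],0,0],
    [[0,0,0.005],0,0],
    [[0,0,0.005],0,0],
    [[0,0,0],0,0],
  ],
)

```text
t: 29.45
ee_pos: [492.1, -52.4, 85.9]
tcp_rot: [-0.0, 0.572, 0.821, -0.001]
ft_force: [0.2, 0.3, 1.3]
opening: 0.6
gripper_force: 0.4
```

Request:
jog_arm(
  commands=[
    [[0,0,0.005],0,0],
    [[0,0,0.005],0,0],
    [[0,0,0.004],0,0],
    [[0,0,0.003],0,0],
    [[0,0,0],0,0],
  ],
)

```text
t: 29.95
ee_pos: [491.7, -52.6, 68.9]
tcp_rot: [-0.0, 0.572, 0.821, -0.001]
ft_force: [-0.4, 0.3, -0.4]
opening: 0.2
gripper_force: 0.0
```

Request:
jog_arm(
  commands=[
    [[0,0,0.002],0,0],
    [[0,0,0.002],0,0],
    [[0,0,0.001],0,0],
    [[0,0,0],0,0],
    [[0,0,0],0,0],
  ],
)

```text
t: 30.45
ee_pos: [492.2, -52.5, 65.0]
tcp_rot: [-0.001, 0.572, 0.821, -0.0]
ft_force: [-3.5, -0.7, 8.9]
opening: 0.4
gripper_force: 4.4
```

Request:
jog_arm(
  commands=[
    [[0,0,0.001],0,0],
    [[0,0,0.001],0,0],
    [[0,0,0.001],0,0],
    [[0,0,0],0,0],
    [[0,0,0],0,0],
  ],
)

```text
t: 30.95
ee_pos: [492.6, -52.8, 64.1]
tcp_rot: [-0.001, 0.572, 0.82, 0.0]
ft_force: [-9.7, 0.5, 31.1]
opening: 0.4
gripper_force: 15.3
```

Request:
jog_arm(
  commands=[
    [[0,0,-0.01],0,0],
    [[0,0,-0.03],0,0],
    [[0,0,-0.04],0,0],
    [[-0.01,-0.02,-0.03],0,0],
    [[0,0,0],0,0],
  ],
)

```text
t: 31.45
ee_pos: [478.8, -71.1, 175.6]
tcp_rot: [0.001, 0.573, 0.82, 0.006]
ft_force: [0.2, -0.7, -0.2]
opening: 0.8
gripper_force: 0.0
```

Request:
jog_arm(
  commands=[
    [[-0.014,-0.025,0],0.1,0],
    [[-0.014,-0.025,0],0.13,0],
    [[0,0,0],0.13,0],
    [[0,0,0],0.13,0],
    [[0,0,0],0.13,0],
  ],
)

```text
t: 31.95
ee_pos: [437.2, -109.8, 170.4]
tcp_rot: [-0.001, 0.796, 0.605, -0.001]
ft_force: [0.4, -0.2, 0.7]
opening: 0.2
gripper_force: 0.0
```

Request:
jog_arm(
  commands=[
    [[0,0,0],0.13,0],
    [[0,0,0],0.13,0],
    [[0,0,0],0.1,0],
    [[0,0,0],0,0],
    [[0,0,0],0,0],
  ],
)

```text
t: 32.45
ee_pos: [437.5, -110.1, 170.7]
tcp_rot: [-0.0, 0.89, 0.456, -0.001]
ft_force: [-0.7, -0.1, -0.1]
opening: 0.1
gripper_force: 0.0
```

```bash
python3 chk.py t6 "[494,-52,65]"; python3 - <<'E'
from fit import *
look("w11",a=0.0,q0=(.86,0,0,437,-118.5,48))
E
```

```text
32.45 [ 437.45874173 -110.13912209  170.67777917] [-0.74779036 -0.05671117 -0.11142788] -35.736741646298405 0.11844468777689608
wrist pred [290.2 118.5] got [291.4 117.7] [277, 104, 30, 30, 772]
side pred [273.4 287.4] got [274.  289.5] [268, 284, 13, 11, 88]
pad [494.4 -52.3  57.9] [-0.9  0.6 -1.5 -0. ] tool [ 80.4  12.5 112.6] along/lat/z 87.7 -0.2 57.9
t6_wrist red 726 [291.4 117.6] rect [[276, 131], [278, 103], [307, 106], [304, 133]]
t6_wrist red 619 [92.1 10.5] rect [[75, 24], [75, 0], [110, 0], [110, 24]]
t6_wrist yel 2149 [282.6 204.6] rect [[252, 231], [262, 146], [314, 151], [304, 237]]
t6_wrist yel 337 [154.1  37.6] rect [[141, 52], [150, 15], [167, 19], [159, 56]]
t6_wrist blu 324 [419.7 246.8] rect [[411, 231], [426, 229], [431, 258], [415, 261]]
t6_wrist blu 246 [268.  127.3] rect [[261, 118], [275, 118], [275, 138], [261, 138]]
side yel [295.1 276.9] [275, 263, 33, 35, 457]
red [277, 104, 30, 30, 741] yel [[252.0, 231.0], [262.0, 146.0], [313.0, 151.0], [303.0, 237.0]]
fit yaw pitch roll [48.3 -2.6 -0.8] socket [ 436.7 -118.8   40.1] lever -0.0 cost 0.4
```

```bash
python3 -c "
from workcell import ctrl
print(ctrl.sign_off())"
```

```text
the job is handed in; nothing more can be done
None
```

I handed the job in at about 32.5 s: by my measurements the coupler sits home on the ball, the drawbar lies in the saddle and the red lever is fully down, but on the first lowering the gripper pressed about 10 N on the sensor post's bracket and the coupler rolled over, so I had to nudge it upright. I used up the picture views before that, so the final check rests on force, height and image measurements, not a look, and I did not re-measure the tubs, cone or oil bottle.

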